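Gauge two faces of a shear-box block on the toolbox flap

ROBOT

A 6-joint arm with a two-finger parallel gripper is mounted at the origin on the work surface. World frame = base frame: x ahead of the robot, y to its left, z up, the work surface at z = 0. Lengths are in mm, angles in rad, forces in N, time in s.
With the tool pointing down it reaches from about 400 to 825 mm from the base axis. Payload 7 kg.
Tool frame: the origin (TCP) lies on the front face of the gripper's body, between the roots of the fingers; the fingertips stand 73 mm ahead of it and the grasp point (between the pads) lies 54 mm ahead of it (nose_length is the z of the fingertips in the tool frame, in mm); z points along the fingers, y is the line along which they close (so a half turn about z gives the same grasp; the last joint's range is limited). The gripper opens to 85 mm and grips with 20 to 120 N. Pads are 22 mm wide; open, the fingers measure 114 mm over their backs; the gripper's body (76 mm by 85 mm) begins 54 mm behind the grasp point. The pads swing forward as they close: fully open they stand 13 mm farther back than shut.
Start: joints at [-0.853, 0.359, 0.012, 0, -1.224, -0.288], TCP at [281.237, -613.597, 303.902] pointing down, gripper open.
Joint ranges: [-3.07, 3.07], [-1.43, 2.12], [-1.02, 1.25], [-3.03, 1.67], [-3.05, -0], [-3.03, 3.03]. Speed limits (rad/s): [2.39, 2.39, 3.01, 3.14, 3.14, 3.14].

INTERFACE

Orientations are given as a unit quaternion [w, x, y, z].
In Python, from cell import get_state, read_camera, get_calibration, sign_off, spot_in, silhouettes, nose_length gives the robot as it stands.
- The arm moves only by the shell command python3 -m inch 'ROWS' [FORCE]. ROWS is text: rows parted by semicolons, each of 7 numbers parted by spaces: the shift along the world's x, y, z scaled (see below), then the turn, a rotation vector about the world's x, y, z scaled (see below), then the finger opening in mm, from 0 to 85.4. A call has 1 to 20 rows; each row shifts and turns the commanded pose from where the row before left it; what a row does not reach is not made up. The controller multiplies each number of a shift by 3 cm and each number of a turn by 4 degrees. A row lasts 1/12 s, in which the tool goes at most 41.7 mm and 7.16 degrees, less where a joint would pass 70% of its speed; a pose out of reach is approached as far as the arm can. A call with a number of a shift or a turn outside -1 to 1 is refused whole. A call with a gripper value outside its range is refused whole. The fingers move at their own pace and stop on an object; FORCE is the grip in N (left out, the last holds). Time passes only in rows, so rows that do not move let the fingers close. It gives the time, the measured TCP pose, the force, the opening and the grip force at its end, in the units of the state.
- get_state(): the state, without advancing time (a new reading comes with each control period).
- read_camera(name): name is "side" or "top" or "wrist"; returns the picture (384x512x3 uint8, red, green, blue); there is no depth.
- get_calibration(name): a dict with "fx", "fy", "cx", "cy" (pixels), "camera_from_world" (4x4, takes a point from world to camera coordinates); the wrist camera has in their place "hand_eye" (4x4, takes a point from camera to tool coordinates, whose origin is the TCP and whose axes are the flange's). Camera axes: x right, y up, looking along -z (the intrinsics and any distortion apply to the point x, -y, -z); pixel columns grow to the right and rows downward; lengths in mm; the calibration is good to about 2 mm. A picture is of the moment at which its call begins: read the wrist's pose just before it. get_calibration takes no time and is no camera call.
- sign_off(): hands the job in; it is judged then, once.
Trained networks look in the newest picture that a camera, given by its name, has taken for a name from the list of things; names that differ only in an ending like _2 or _b are one class to them, and where a whole thing is asked for, a point or a joint stands for the part that bears it (a point fixed in the world has none). Each returns a list of dicts, best first, with "conf" (0 to 1); they miss things now and then, are a little off and sometimes report something else, mostly with a low value. They report only what shows in the picture. A call takes as long as a camera call. They do not tell look-alikes from the thing itself.
- spot_in(camera, query): "pixel" ([column, row] in pixels, amid what is visible of it).
- silhouettes(camera, query): "region" (384x512 bool, what is visible of it) and "pixel" ([column, row] in pixels, amid what is visible of it).
The state is a dict: "t": time; "joint_positions": joint angles; "qvel": joint speeds; "tau": joint torques, N m; "eef_pos": TCP position; "ee_rot": TCP orientation; "ft_force": force on the tool from outside, world axes, zero at the start; "wrist_torque": the same for the moment, N m; "width": finger opening in mm; "grip_force": force on a finger pad.
Only numpy, scipy, OpenCV 4.12 (cv2) and the standard library are available. Lean on these libraries where they do the work, as an engineer would, in place of code of your own. Each camera call takes 0.05 s, during which the arm holds its last target. There are 200 camera calls.

TASK

Check the square aluminium block on the gauge fixture on the toolbox's sloping drop flap: first set it gently on the flap with its red face flush against the steel stop bar, pushing in the gauge tip at the bar's middle, and keep it there for a second. Then turn the block a quarter turn and set it, gently again, with its blue face flush against the bar and the gauge tip pushed in; leave it standing there, and do not disturb the mortar, the copper rings or the C clamp.

Things in the scene. Friction and masses are not known exactly. Their poses are not given: they have to be found in the camera images.
- block_centre (a point): centre of the loose aluminium block, 50 x 50 mm across, 60 mm tall, about 0.4 kg, dark disc on top (not a hole). Starts upright on the bench, left or right of the flap. z = out of its top; the red face is its -x side, the blue face its +y side (from above, next clockwise after the red). Both sides are painted, with an 8 mm stripe of the same colour along that edge of the top
- red_face (a point): centre of the red side of the block (25 mm from the block's axis, 30 mm above its underside); axes as the block's
- blue_face (a point): centre of the blue side of the block (25 mm from the block's axis, 30 mm above its underside); axes as the block's
- seat (a point): point on the upper surface of the sloping flap at the middle of the stop bar's working (up-slope) face, 39 mm above the bench. x points up the slope, square to the bar's face; y along the bar; z square out of the flap. The steel bar is 170 mm long, 14 mm tall above the flap, 12 mm thick; down the slope of it lies the round gauge, 42 mm across, 14 mm tall
- toolbox: fixed green steel toolbox, 320 mm wide, 165 mm tall; origin on the bench straight below seat, x level, away from the flap's foot towards the box. Its drop flap is a fixed plate 220 mm wide, sloping 25 degrees down towards the robot, from 160 mm up-slope of the seat (the box's front) to 78 mm down-slope. Friction holds the block on it. Thin stays at its side edges near the box
- plunger (a joint): gauge tip: steel pin 8 mm thick with a round end in the middle of the stop bar, 8 mm above the flap; 0 = standing 5 mm out of the bar's working face, 0.005 = pushed flush with the bar. Soft spring, about 0.7 N when flush
- mortar: white porcelain mortar, 112 mm across the rim, 60 mm tall, origin at the centre of its underside; stands on the bench on the other side of the flap from the block
- ring_a: copper core ring, 72 mm across, 30 mm tall, origin at the centre of its underside, on the bench at the left
- ring_b: copper core ring, 72 mm across, 30 mm tall, origin at the centre of its underside, on the bench beside the toolbox, left
- clamp: cast iron C clamp lying flat, 190 x 110 mm with its screw, 18 mm thick, origin near the middle of its underside, on the bench beside the toolbox, right
There are look-alikes about, which are no part of the job. Of the things that look like the part that bears block_centre, the smaller one is meant.

How it is judged:
By the outcome, as a careful person would: the job done as asked, in the order asked, and still so for the second after the job is handed in, with the robot touching nothing.
It also fails if it takes over 51 s, if anything falls off the work surface, if the arm or the gripper's body presses on something with over 40 N, if the wrist force passes 120 N, or if a joint passes its speed limit or range.

## Working session

There is one attempt and no reset: what is moved stays moved. The work goes in short steps, Python scripts to look and compute and a shell command to move; the robot and the scene stay as the last step left them, time stands still between calls to the robot, and variables do not carry over. Pictures are saved under pics/ and viewed, at most 13 in all, crops included, and the job is handed in when it is done.

```bash
ls; mkdir -p pics
python3 - <<'E'
from cell import *
import cv2,numpy as np
s=get_state(); print({k:np.round(v,3).tolist() for k,v in s.items()}, nose_length if not callable(nose_length) else nose_length())
a=read_camera("top");b=read_camera("side")
for c in("top","side"):
    print(c,get_calibration(c))
    for q in("block_centre","toolbox","mortar","plunger","clamp","ring_a"):
        try: print(c,q,[(np.round(d["pixel"]).tolist(),round(d["conf"],2)) for d in spot_in(c,q)])
        except Exception as e: print(q,e)
print(get_calibration("wrist"))
cv2.imwrite("pics/a.png",cv2.resize(cv2.cvtColor(a,cv2.COLOR_RGB2BGR),(800,600)))
cv2.imwrite("pics/b.png",cv2.resize(cv2.cvtColor(b,cv2.COLOR_RGB2BGR),(800,600)))
E
```

```text
pics
{'t': 0.0, 'joint_positions': [-0.853, 0.359, 0.011, -0.0, -1.224, -0.288], 'qvel': [0.0, 0.001, 0.0, 0.0, -0.001, 0.0], 'tau': [-0.001, -58.332, 29.342, 6.936, -0.006, -0.0], 'eef_pos': [281.086, -613.284, 302.959], 'ee_rot': [-0.0, -0.213, 0.977, 0.001], 'ft_force': [0.351, -1.125, 0.253], 'wrist_torque': [0.015, -0.009, -0.031], 'grip_force': 0.0, 'width': 85.16} 72.6
top {'fx': 493.0653066442457, 'fy': 493.0653066442457, 'cx': 260.53024725302754, 'cy': 190.6812885936577, 'camera_from_world': array([[-2.09693641e-02, -9.99696479e-01,  1.29319556e-02,
         3.01423774e+01],
       [ 9.95696409e-01, -1.97140646e-02,  9.05539421e-02,
        -5.75892152e+02],
       [-9.02715157e-02,  1.47751604e-02,  9.95807586e-01,
        -1.58575989e+03],
       [ 0.00000000e+00,  0.00000000e+00,  0.00000000e+00,
         1.00000000e+00]])}
top block_centre [([358.0, 229.0], 0.59), ([329.0, 200.0], 0.55)]
top toolbox [([251.0, 122.0], 0.69)]
top mortar [([164.0, 223.0], 0.61)]
top plunger []
top clamp [([403.0, 172.0], 0.77)]
top ring_a [([156.0, 153.0], 0.57), ([123.0, 181.0], 0.56)]
sid
[... 506 characters left out ...]
0.97), ([304.0, 147.0], 0.78), ([258.0, 122.0], 0.39)]
side toolbox [([144.0, 187.0], 0.77)]
side mortar [([249.0, 301.0], 0.95)]
side plunger []
side clamp [([256.0, 123.0], 0.63)]
side ring_a [([171.0, 352.0], 0.78), ([143.0, 288.0], 0.61)]
{'fx': 288.99308190105205, 'fy': 288.99308190105205, 'cx': 253.8840616220476, 'cy': 189.99182713562368, 'hand_eye': array([[ 7.33872614e-04,  9.60011594e-01,  2.79959284e-01,
         7.14477079e+01],
       [ 9.99998817e-01, -3.26057048e-04, -1.50326574e-03,
        -2.24534759e-02],
       [-1.35186984e-03,  2.79960056e-01, -9.60010698e-01,
        -6.96895301e+01],
       [ 0.00000000e+00,  0.00000000e+00,  0.00000000e+00,
         1.00000000e+00]])}
```

View pics/a.png

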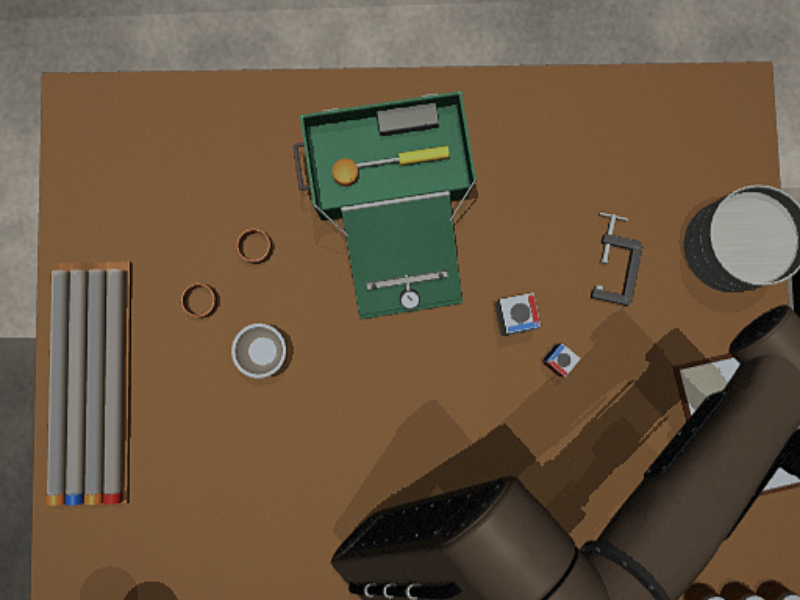

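View pics/b.png

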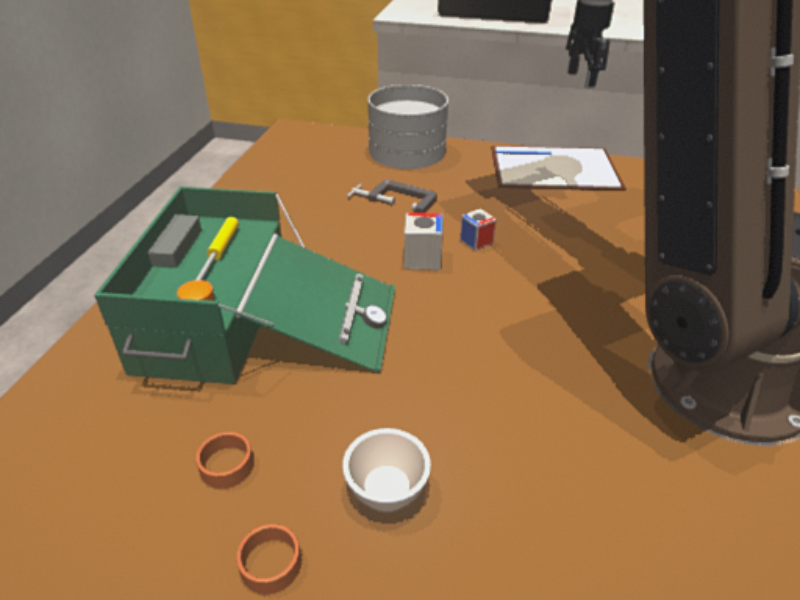

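Look-alikes in the top image (512-wide pixels): the large block at (329,200) and the small one at (358,229). The smaller, at (358,229), fits the description; I'll confirm it in one enlarged crop, which will also let me measure the flap.

```bash
cat > h.py <<'E'
from cell import *
import cv2,numpy as np
from scipy.spatial.transform import Rotation as R
def ray(cam,px,st=None):
    k=get_calibration(cam)
    d=np.array([(px[0]-k['cx'])/k['fx'],-(px[1]-k['cy'])/k['fy'],-1.])
    if cam=="wrist":
        w,x,y,z=st['ee_rot'];T=np.eye(4);T[:3,:3]=R.from_quat([x,y,z,w]).as_matrix();T[:3,3]=st['eef_pos'];M=T@k['hand_eye']
    else: M=np.linalg.inv(k['camera_from_world'])
    return M[:3,3],M[:3,:3]@d
def atz(cam,px,z,st=None):
    o,d=ray(cam,px,st);return o+d*(z-o[2])/d[2]
def proj(cam,P,st=None):
    k=get_calibration(cam)
    if cam=="wrist":
        w,x,y,z=st['ee_rot'];T=np.eye(4);T[:3,:3]=R.from_quat([x,y,z,w]).as_matrix();T[:3,3]=st['eef_pos'];C=np.linalg.inv(T@k['hand_eye'])
    else: C=k['camera_from_world']
    p=C[:3,:3]@np.asarray(P,float)+C[:3,3]
    return np.array([k['cx']+k['fx']*p[0]/-p[2],k['cy']-k['fy']*p[1]/-p[2]])
E
python3 - <<'E'
from h import *
a=read_camera("top")
np.save("pics/top.npy",a)
c=cv2.cvtColor(a,cv2.COLOR_RGB2BGR)[110:260,210:410]
cv2.imwrite("pics/c.png",cv2.resize(c,(800,600),interpolation=cv2.INTER_CUBIC))
for q,z in(("block_centre",60),):
    for d in silhouettes("top",q): print(d['pixel'],d['region'].sum(),atz("top",d['pixel'],60).round(1))
E
```

```text
[355.0, 228.1] 301 [ 447.7 -279.5   60. ]
[331.8, 199.7] 625 [ 539.8 -208.5   60. ]
```

View pics/c.png

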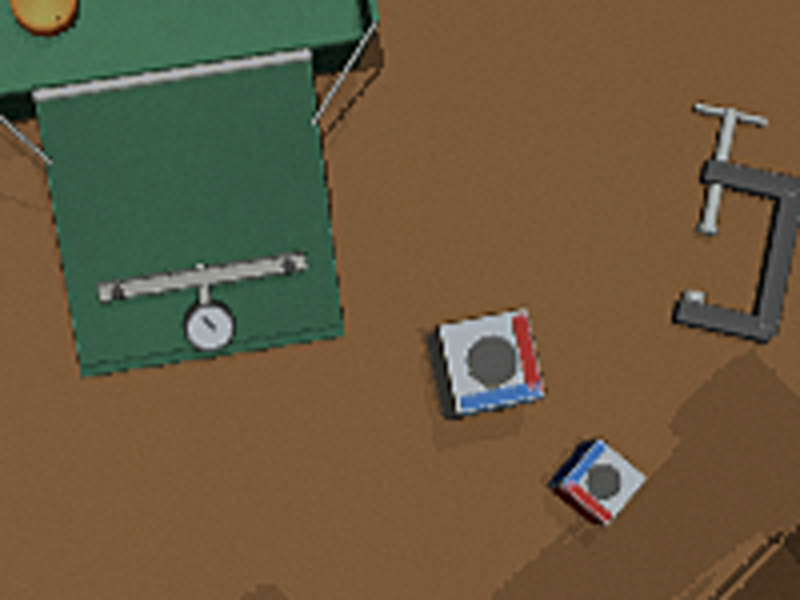

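The crop shows the small block's top at crop (605,482), which is pixel (361,230). Its red edge is at lower left and its blue edge at upper left, so blue is next clockwise after red. This is the smaller of the two, hence the right one. The bar's up-slope edge runs from crop (98,285) to (305,255).

```bash
cat > fit.py <<'E'
from h import *
from scipy.optimize import least_squares
A=np.radians(25)
def flapP(p,u,v,w): # seat coords -> world
    X,Y,th=p; x=u*np.cos(A)-w*np.sin(A); z=39+u*np.sin(A)+w*np.cos(A)
    return np.array([X+x*np.cos(th)-v*np.sin(th),Y+x*np.sin(th)+v*np.cos(th),z])
def fitflap(cam,obs,st=None,p0=(600,30,.14)):
    f=lambda p:np.concatenate([proj(cam,flapP(p,*a),st)-b for a,b in obs])
    return least_squares(f,p0,loss='soft_l1')
E
python3 - <<'E'
from fit import *
c=lambda x,y:np.array([210+(x+.5)/4-.5,110+(y+.5)/4-.5])
obs=[((-78,110,0),c(82,376)),((-78,-110,0),c(343,336)),((160,110,0),c(36,98)),((160,-110,0),c(311,60)),
((0,85,14),c(98,285)),((0,-85,14),c(305,255)),((-12,85,14),c(100,301)),((-12,-85,14),c(308,270))]
r=fitflap("top",obs);print(r.x,np.degrees(r.x[2]),r.fun.reshape(-1,2).round(1).tolist())
q=[atz("top",c(*p),60)[:2] for p in((600,440),(647,482),(607,524),(567,484))]
print(np.round(q,1),np.mean(q,0))
e=lambda a,b:np.degrees(np.arctan2(*(q[b]-q[a])[::-1]))
print(e(0,1),e(1,2)+90,e(3,2),e(0,3)+90, [np.linalg.norm(q[i]-q[i-1]) for i in range(4)])
E
```

```text
[6.21944727e+02 2.01049530e+01 1.30181941e-01] 7.458875765914626 [[-0.2, -0.1], [0.3, -0.0], [-0.3, -0.6], [0.3, -1.3], [-0.1, 0.7], [0.2, 0.4], [-0.1, 0.2], [-0.1, 0.2]]
[[ 474.3 -295.3]
 [ 440.2 -331.5]
 [ 407.6 -298.3]
 [ 439.9 -267.6]] [ 440.5008808 -298.1614174]
-133.32886662034917 224.42067182229715 -136.51567364832732 231.1687963354411 [np.float64(44.17760601784024), np.float64(49.78062053429581), np.float64(46.5544691254359), np.float64(44.55709078469383)]
```

```bash
python3 -m inch '.3 .58 -.1 0 0 -.97 85;.3 .58 -.1 0 0 -.97 85;.3 .58 -.1 0 0 -.97 85;.3 .58 -.1 0 0 -.97 85;.3 .58 -.1 0 0 -.97 85;.3 .58 -.1 0 0 -.97 85;.3 .58 -.1 0 0 -.97 85;.3 .58 -.1 0 0 -.97 85;.3 .58 -.1 0 0 -.97 85;.3 .58 -.1 0 0 -.97 85;.3 .58 -.1 0 0 -.97 85;.3 .58 -.1 0 0 -.97 85;.3 .58 -.1 0 0 -.97 85;.3 .58 -.1 0 0 -.97 85;.3 .58 -.1 0 0 -.97 85;.3 .58 -.1 0 0 -.97 85;.3 .58 -.1 0 0 -.97 85;.3 .58 -.1 0 0 -.97 85;0 0 0 0 0 0 85;0 0 0 0 0 0 85' 40
python3 - <<'E'
from h import *
s=get_state();a=read_camera("wrist")
print(s['eef_pos'],s['ee_rot'],s['joint_positions'])
cv2.imwrite("pics/d.png",cv2.resize(cv2.cvtColor(a,cv2.COLOR_RGB2BGR),(800,600),interpolation=cv2.INTER_CUBIC))
import pickle;pickle.dump(s,open("s.pkl","wb"))
print(proj("wrist",[440,-298,60],s))
E
```

```text
t: 2.47
eef_pos: [443.6, -299.7, 250.0]
ee_rot: [0.0, 0.383, 0.924, -0.0]
ft_force: [0.4, 0.6, 0.8]
width: 85.4
grip_force: 0.0
[ 443.61232378 -299.68275822  249.98043197] [ 2.29448768e-05  3.83296094e-01  9.23625521e-01 -5.93142536e-06] [-2.27703343e-01  1.73071561e-01 -3.72930196e-01  2.25463503e-05
 -1.02475126e+00 -2.12982932e+00]
[252.55186692 181.80624612]
```

View pics/d.png

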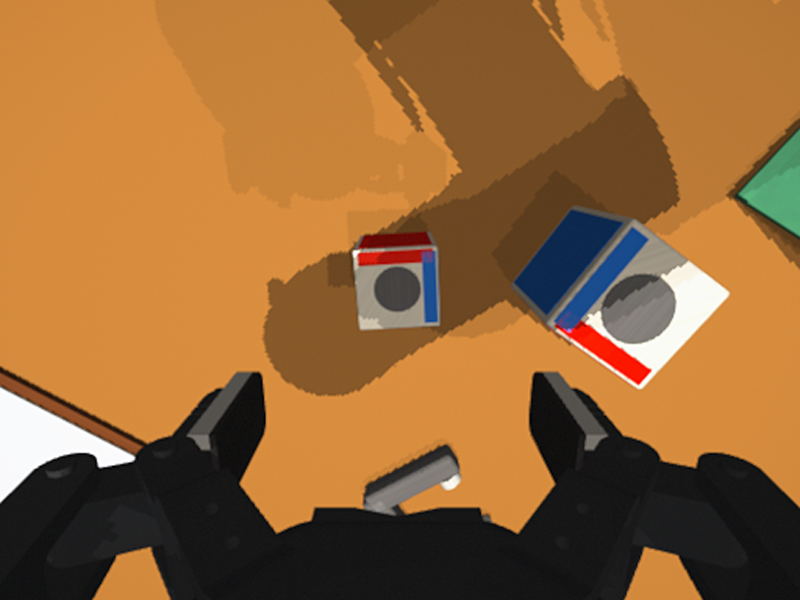

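The wrist view shows the small block's top with corners near (354,250), (436,247), (439,325) and (359,329) at 800 px, between the fingers laterally. The large block's nearest corner is at about (515,290).

Run:
```python
from h import *
import pickle;s=pickle.load(open("s.pkl","rb"))
q=np.array([atz("wrist",np.array(p)*.64-.2,60,s)[:2] for p in((354,250),(436,247),(439,325),(359,329))])
print(q.round(1),q.mean(0)); e=lambda a,b:np.degrees(np.arctan2(*(q[b]-q[a])[::-1]))
print(e(0,1),e(3,2),e(3,0)-90,e(2,1)-90,[np.linalg.norm(q[i]-q[i-1]) for i in range(4)])
c=q.mean(0)
for p in((515,290),(575,207)):
  P=atz("wrist",np.array(p)*.64,0,s)[:2]-c; print("big corner rel (along 45deg, along 135)",P@[.707,.707],P@[-.707,.707])
```

```text
[[ 408.6 -300.2]
 [ 441.  -265.3]
 [ 477.1 -297.1]
 [ 444.3 -333.5]] [ 442.76652513 -299.02233896]
47.08380219420576 48.00964047912552 47.02927667380797 48.52747038793095 [np.float64(48.85162287387565), np.float64(47.650156537327305), np.float64(48.0764934843573), np.float64(48.91427590803742)]
big corner rel (along 45deg, along 135) 86.79903684656703 -17.4802486482026
big corner rel (along 45deg, along 135) 124.25121743157395 42.461805576973966
```

```bash
python3 -m inch '-.03 .03 -.7 0 0 .65 68;0 0 -.9 0 0 0 68;0 0 -.9 0 0 0 68;0 0 -.8 0 0 0 68;0 0 -.7 0 0 0 68;0 0 -.6 0 0 0 68;0 0 -.4 0 0 0 68;0 0 -.2 0 0 0 68;0 0 0 0 0 0 68;0 0 0 0 0 0 40;0 0 0 0 0 0 40;0 0 0 0 0 0 40;0 0 0 0 0 0 40;0 0 0 0 0 0 40;0 0 0 0 0 0 40;0 0 0 0 0 0 40' 40; python3 -c "
from cell import *;print(get_state()['ee_rot'],get_state()['joint_positions'])"
```

```text
t: 3.85
eef_pos: [442.9, -299.8, 94.9]
ee_rot: [0.001, 0.363, 0.932, -0.0]
ft_force: [-1.0, 0.2, 5.8]
width: 49.9
grip_force: 43.7
[ 8.46131671e-04  3.63193712e-01  9.31713264e-01 -7.38831159e-05] [-2.28026389e-01  3.63078913e-01 -5.45789632e-01  6.33474226e-04
 -6.60274206e-01 -2.08665702e+00]
```

```bash
python3 -m inch '0 0 .4 0 0 0 40;0 0 .8 0 0 0 40;0 0 .9 0 0 0 40;0 0 .9 0 0 0 40;0 0 .9 0 0 0 40;0 0 .9 0 0 0 40;.42 .82 0 0 0 .964 40;.42 .82 0 0 0 .964 40;.42 .82 0 0 0 .964 40;.42 .82 0 0 0 .964 40;.42 .82 0 0 0 .964 40;.42 .82 0 0 0 .964 40;.42 .82 0 0 0 .964 40;.42 .82 0 0 0 .964 40;.42 .82 0 0 0 .964 40;.42 .82 0 0 0 .964 40;.42 .82 0 0 0 .964 40;.42 .82 0 0 0 .964 40;.42 .82 0 0 0 .964 40' && python3 -m inch '0 0 -.25 .116 -.886 0 40;0 0 -.25 .116 -.886 0 40;0 0 -.25 .116 -.886 0 40;0 0 -.25 .116 -.886 0 40;0 0 -.25 .116 -.886 0 40;0 0 -.25 .116 -.886 0 40;0 0 -.25 .116 -.886 0 40;0 0 0 0 0 0 40;0 0 0 0 0 0 40'
python3 - <<'E'
from fit import *
import pickle
s=get_state();a=read_camera("wrist");b=read_camera("side")
print(s['eef_pos'],s['ee_rot'],s['joint_positions'],s['ft_force'])
cv2.imwrite("pics/e.png",cv2.resize(cv2.cvtColor(a,cv2.COLOR_RGB2BGR),(800,600),interpolation=cv2.INTER_CUBIC))
np.save("pics/e.npy",a)
pickle.dump(s,open("s.pkl","wb"))
w,x,y,z=s['ee_rot'];print(R.from_quat([x,y,z,w]).as_matrix().round(3))
p=(621.9,20.1,.1302)
for u,v,ww in((0,85,14),(0,-85,14),(-12,85,14),(-12,-85,14),(-78,110,0),(-78,-110,0),(0,85,0)): print((u,v,ww),proj("wrist",flapP(p,u,v,ww),s)/.64)
E
```

```text
t: 5.43
eef_pos: [605.7, 21.7, 237.0]
ee_rot: [-0.001, -0.067, 0.998, 0.0]
ft_force: [1.3, -0.6, -4.1]
width: 49.7
grip_force: 42.7
t: 6.18
eef_pos: [606.6, 14.3, 187.8]
ee_rot: [0.206, -0.062, 0.977, 0.007]
ft_force: [1.4, -1.6, -3.8]
width: 49.5
grip_force: 43.1
[606.55600398  14.30658716 187.80286916] [ 0.20577657 -0.06218094  0.97659294  0.00746782] [ 0.36861005  0.19174016 -0.75059025  0.44608258 -0.25064132 -2.22425053] [ 1.41310093 -1.58601202 -3.80773981]
[[-0.908 -0.125  0.401]
 [-0.118  0.992  0.04 ]
 [-0.403 -0.011 -0.915]]
(0, 85, 14) [603.43526225 227.25510238]
(0, -85, 14) [215.02001122 226.78166978]
(-12, 85, 14) [606.74971504 199.11415816]
(-12, -85, 14) [212.13538828 198.89184906]
(-78, 110, 0) [670.79415841  37.07985997]
(-78, -110, 0) [150.60660271  38.74747741]
(0, 85, 0) [590.47078082 223.95480319]
```

View pics/e.png

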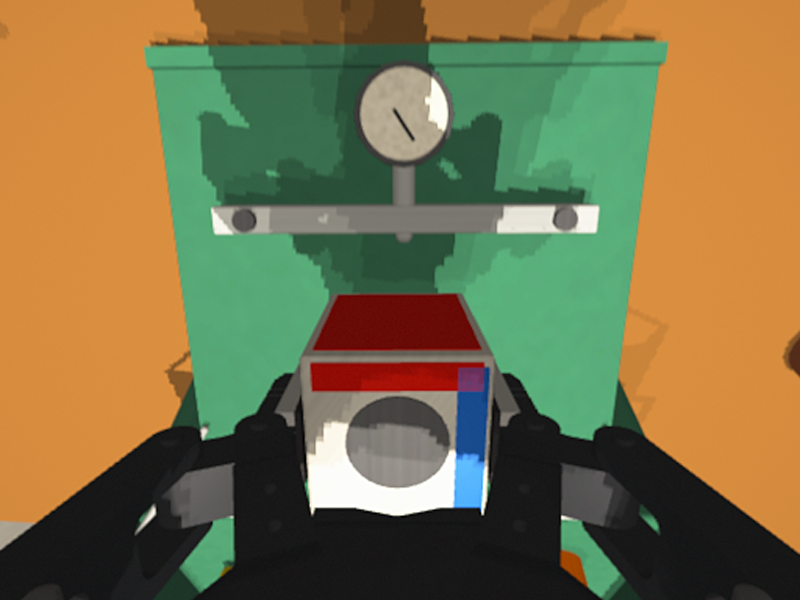

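The view shows the bar's working edge level at row 234, columns 212–598, with the tip at (404,237). The block's red face has its bottom edge from (337,295) to (463,293) and its top edge from (303,355) to (493,352). I'll refine these edges and get the block pose relative to the seat.

```bash
cat > rel.py <<'E'
from fit import *
def hedge(g,c0,c1,r0,r1,sign=0):
    # subpixel horizontal edge line row(c)=m*c+b from strongest vertical gradient; 800-scale window -> native
    c0,c1,r0,r1=[int(round(v*.64)) for v in(c0,c1,r0,r1)]
    d=np.diff(g[r0:r1+1,c0:c1+1].astype(float),axis=0)
    if sign: d=np.clip(d*sign,0,None)
    d=np.abs(d);k=d.argmax(0);rows=[]
    for j,i in enumerate(k):
        i0,i1=max(i-1,0),min(i+2,d.shape[0]);w=d[i0:i1,j]+1e-9
        rows.append(r0+.5+(np.arange(i0,i1)*w).sum()/w.sum())
    c=np.arange(c0,c1+1);rows=np.array(rows)
    for _ in range(4):
        p=np.polyfit(c,rows,1);e=rows-np.polyval(p,c);ok=np.abs(e)<max(1.5*np.median(np.abs(e)),.3);c,rows=c[ok],rows[ok]
    return p,len(c)
E
python3 - <<'E'
from rel import *
import pickle;s=pickle.load(open("s.pkl","rb"));a=np.load("pics/e.npy").astype(float)
rg=a[...,0]-a[...,1]; g=a.sum(2)
for n,im,w in(("bar near",-(a[...,1]-a[...,0])+0*g,(225,585,225,245)),("bar far",-(a[...,1]-a[...,0]),(225,385,196,215)),
 ("red bottom",rg,(345,455,286,303)),("red/top paint end",rg,(320,450,382,398)),("red side top",rg,(318,480,343,353)),("red stripe begin",rg,(318,450,355,368)),("flap end",rg,(170,640,34,50))):
    p,k=hedge(im,*w); print(n,"slope deg %.2f"%np.degrees(p[0]),"row@256 native %.2f"%np.polyval(p,256),k)
E
```

```text
bar near slope deg -0.13 row@256 native 149.32 172
bar far slope deg -0.27 row@256 native 129.95 103
red bottom slope deg -0.45 row@256 native 187.67 71
red/top paint end slope deg -0.12 row@256 native 249.77 84
red side top slope deg 0.17 row@256 native 223.79 104
red stripe begin slope deg -0.25 row@256 native 231.65 85
flap end slope deg -0.67 row@256 native 27.45 209
```

Run:
```python
from rel import *
import pickle;s=pickle.load(open("s.pkl","rb"))
w,x,y,z=s['ee_rot'];Rt=R.from_quat([x,y,z,w]).as_matrix();T=np.array(s['eef_pos'])
# block in tool frame
f=lambda q:np.concatenate([proj("wrist",T+Rt@np.array([25+q[0],yy+q[1],zz+q[2]]),s)-np.array(o) for yy,zz,o in
 ((-25,95,(337*.64,187.9)),(25,95,(463*.64,187.3)),(-25,35,(303*.64,227.)),(25,35,(493*.64,226.5)))])
r=least_squares(f,[0,0,0]);print("block off tool",r.x.round(2),r.fun.round(1))
obs=[((0,85,14),(598*.64,149)),((0,-85,14),(212*.64,149.6)),((-12,85,14),(598*.64,129.7)),((-12,-85,14),(212*.64,130.4)),((-78,110,0),(667*.64,26.2)),((-78,-110,0),(147*.64,27.8))]
g=lambda q:np.concatenate([proj("wrist",flapP(q[[0,1,3]],*a)+[0,0,q[2]],s)-np.array(b) for a,b in obs])
r2=least_squares(g,[621.9,20.1,0,.13]);print("flap x,y,dz,yaw",r2.x.round(3),np.degrees(r2.x[3]),r2.fun.round(1))
r3=least_squares(lambda q:g(np.array([q[0],q[1],0,q[2]])),[621.9,20.1,.13]);print(r3.x,r3.fun.round(1))
th=r3.x[2];X=np.array([np.cos(A)*np.cos(th),np.cos(A)*np.sin(th),np.sin(A)]);Y=np.array([-np.sin(th),np.cos(th),0]);Z=np.cross(X,Y)
Rg=np.column_stack([-X,Y,-Z]);print("turn needed deg",np.degrees(R.from_matrix(Rg@Rt.T).as_rotvec()))
S=np.array([r3.x[0],r3.x[1],39])
pb=S+25*X+30*Z # block centre
tcp=pb-Rg@(np.array([0,0,65])+r.x); print("contact tcp",tcp.round(1),"now",T.round(1),"XYZ",X.round(3),Y.round(3),Z.round(3))
```

```text
block off tool [-1.45  0.77  5.62] [-1.6 -0.4 -0.7  0.2  1.1 -0.1  0.5  0.3]
flap x,y,dz,yaw [6.24164e+02 1.86310e+01 3.14000e-01 1.32000e-01] 7.582865512481662 [ 0.3 -1.   0.1 -1.4  2.3  0.5 -1.8  0.1 -1.3  0.8  0.5  1. ]
[6.24241382e+02 1.86455232e+01 1.32350896e-01] [ 0.1 -1.1  0.3 -1.6  2.1  0.3 -1.6 -0.  -1.6  0.8  0.7  1. ]
turn needed deg [ 0.78460342 -1.15096325  0.43623795]
contact tcp [603.3  15.1 140.1] now [606.6  14.3 187.8] XYZ [0.898 0.12  0.423] [-0.132  0.991  0.   ] [-0.419 -0.056  0.906]
```

```bash
python3 -m inch '-.01 .01 -.28 .05 -.07 .027 40;-.01 .01 -.28 .05 -.07 .027 40;-.01 .01 -.28 .05 -.07 .027 40;-.01 .01 -.27 .05 -.07 .027 40;0 0 0 0 0 0 40;0 0 0 0 0 0 40'
cat > st.py <<'E'
from fit import *
import sys
p=(624.2,18.6,.1323)
s=get_state();w,x,y,z=s['ee_rot'];Rt=R.from_quat([x,y,z,w]).as_matrix();T=np.array(s['eef_pos']);th=p[2]
X=np.array([np.cos(A)*np.cos(th),np.cos(A)*np.sin(th),np.sin(A)]);Y=np.array([-np.sin(th),np.cos(th),0]);Z=np.cross(X,Y)
M=np.column_stack([X,Y,Z])
Rg=np.column_stack([-X,Y,-Z]) if len(sys.argv)<2 else np.column_stack([Y,X,-Z])
print("turn needed deg",np.degrees(R.from_matrix(Rg@Rt.T).as_rotvec()).round(2),"tcp in seat",(M.T@(T-[p[0],p[1],39])).round(1),"F seat",(M.T@s['ft_force']).round(2),"j",np.round(s['joint_positions'],2),s['t'])
E
python3 st.py
```

```text
t: 6.78
eef_pos: [611.8, 13.3, 164.5]
ee_rot: [0.214, -0.063, 0.975, 0.017]
ft_force: [-0.6, 1.0, -4.6]
width: 49.3
grip_force: 43.4
turn needed deg [-0.3  -0.29  0.06] tcp in seat [ 41.3  -3.6 119.2] F seat [-2.36  1.1  -4.02] j [ 0.25  0.22 -0.88  0.85 -0.06 -2.54] 6.7833
```

The arm is near the wrist singularity here: j5 is close to 0 and j4 is growing toward its limit. Before going lower I'll fit a quick kinematic model from the recorded states to see which tool attitudes can be reached at the seat.

```bash
cat > kin.py <<'E'
from fit import *
D=[([-.853,.359,.0115,0,-1.224,-.288],[281.24,-613.6,303.4]),
([-.22770,.17307,-.37293,0,-1.02475,-2.12983],[443.61,-299.68,249.98]),
([-.22803,.36308,-.54579,.00063,-.66027,-2.08666],[442.9,-299.8,94.9]),
([.36861,.19174,-.75059,.44608,-.25064,-2.22425],[606.56,14.31,187.80])]
E=R.from_euler
def fk(j,k):
    h,a,L2,L3,o3,off,d=k
    j1,j2,j3,j4,j5,j6=j
    e=j2-j3
    P=np.array([a+L2*np.sin(j2),off,h+L2*np.cos(j2)])
    F=E('y',e) # x axis = forearm
    P=P+F.apply([L3,0,o3])
    W=F*E('x',j4*SG)*E('y',-j5)   # x axis = tool z
    P=P+W.apply([d,0,0])
    W=W*E('x',j6*SG)
    Q=E('z',j1)
    m=(Q*W).as_matrix() # columns x=tool z
    return Q.apply(P),m
SG=1
E
python3 - <<'E'
import kin;from kin import *
s=get_state();D.append((s['joint_positions'],s['eef_pos']))
w,x,y,z=s['ee_rot'];print("tool R",R.from_quat([x,y,z,w]).as_matrix().round(3).tolist())
for sg in(1,-1):
  kin.SG=sg
  for L in(400,):
    f=lambda k:np.concatenate([fk(j,k)[0]-p for j,p in D]+[(np.array(k)-[400,100,450,450,0,190,200])*.002])
    r=least_squares(f,[400,100,450,450,0,190,200]);print(sg,r.x.round(1),r.fun[:-7].round(1))
    print(fk(D[-1][0],r.x)[1].round(3).tolist())
E
```

```text
tool R [[-0.901, -0.131, 0.414], [-0.116, 0.991, 0.06], [-0.419, 0.006, -0.908]]
1 [ 366.2   60.6  611.4  396.5  -13.8 -199.2  497.1] [ -8.3  -1.9  -9.9  -3.9  -6.7   3.7  10.2  -9.7  24.5  -1.6  62.8  -5.2
 -16.9 -42.7 -13.1]
[[0.392, -0.845, -0.364], [0.148, -0.333, 0.931], [-0.908, -0.419, -0.006]]
-1 [ 370.5   57.2  616.7  399.4  -15.4 -168.7  503.7] [ 15.1  17.7  -9.7   2.2  23.2   3.8  16.1  19.9  23.9  26.6  -8.4  -5.
 -12.9 -56.7 -12.9]
[[0.414, 0.901, 0.131], [0.06, 0.116, -0.991], [-0.908, 0.419, -0.006]]
```

```bash
python3 - <<'E'
s=open('kin.py').read()
s=s.replace("h,a,L2,L3,o3,off,d=k","h,a,L2,L3,o3,off,d,o4,p4=k").replace("P=P+W.apply([d,0,0])","P=P+(F*E('x',j4*SG)).apply([0,o4,p4])+W.apply([d,0,0])").replace("SG=1","SG=-1")
open('kin.py','w').write(s)
E
python3 - <<'E'
import kin;from kin import *
s=get_state();D.append((s['joint_positions'],s['eef_pos']))
k0=np.array([400,60,600,400,0,0,200,-190,0.])
for sc in(.001,):
    f=lambda k:np.concatenate([fk(j,k)[0]-p for j,p in D]+[(np.array(k)-k0)*sc])
    r=least_squares(f,k0);print(r.x.round(1),r.fun[:-9].round(1))
np.save("k.npy",r.x)
E
```

```text
[ 1.989e+02  0.000e+00  6.020e+02  4.636e+02 -2.000e-01 -1.000e-01
  3.010e+02 -1.917e+02  0.000e+00] [-0. -0.  0.  0.  0. -0.  0.  0. -0.  0.  0.  0. -0. -0.  0.]
```

```bash
cat > ik.py <<'E'
import kin;from kin import *
k=np.load("k.npy")
lo=np.array([-3.07,-1.43,-1.02,-3.03,-3.05,-3.03]);hi=np.array([3.07,2.12,1.25,1.67,0,3.03])
p=(624.2,18.6,.1323);th=p[2]
X=np.array([np.cos(A)*np.cos(th),np.cos(A)*np.sin(th),np.sin(A)]);Y=np.array([-np.sin(th),np.cos(th),0]);Z=np.cross(X,Y);S=np.array([p[0],p[1],39.])
def toolR(j):
    m=fk(j,k)[1];return np.column_stack([-m[:,1],-m[:,2],m[:,0]])
def sols(T,Rg,n=60,seed=0,tol=1.,starts=None):
    rng=np.random.default_rng(seed);out=[]
    f=lambda j:np.concatenate([fk(j,k)[0]-T,200*(toolR(j)-Rg).ravel()])
    for j0 in (starts if starts is not None else rng.uniform(lo,hi,(n,6))):
        r=least_squares(f,j0,bounds=(lo,hi))
        if np.abs(r.fun).max()<tol and not any(np.abs(r.x-o).max()<.05 for o in out): out.append(r.x)
    return out
def pose(place,dl,half,grasp=41,u=25,w=0,fin='y'):
    # block axes
    bx,by=(X,Y) if place==1 else (Y,-X)
    fx,fy=(bx,by) if fin=='y' else (by,-bx)      # fingers on +-fy; tool x = -fx
    tz=-np.cos(dl)*Z-np.sin(dl)*fx; ty=fy*(1 if not half else -1); tx=np.cross(ty,tz)
    g=S+u*X+(w+grasp)*Z
    return g-54*tz,np.column_stack([tx,ty,tz])
E
python3 - <<'E'
from ik import *
for place in(1,2):
 for fin in'yx':
  for dl in(0,-15,15,30):
   for half in(0,1):
    for j in sols(*pose(place,np.radians(dl),half,fin=fin),n=25): print(place,fin,dl,half,j.round(2))
E
```

```text
1 y 15 0 [ 0.36  0.35 -0.46  0.07 -0.59 -1.86]
1 y 15 1 [ 0.36  0.35 -0.46  0.07 -0.59  1.28]
1 y 30 0 [ 0.33  0.47 -0.21 -0.02 -0.98 -1.76]
1 y 30 1 [ 0.33  0.47 -0.21 -0.02 -0.98  1.39]
1 x -15 0 [ 0.15  0.32 -0.38 -0.55 -0.5   0.48]
1 x -15 1 [ 0.15  0.32 -0.38 -0.55 -0.5  -2.66]
1 x 30 0 [ 0.32  0.35 -0.96  1.67 -0.6  -1.9 ]
1 x 30 1 [ 0.32  0.35 -0.96  1.67 -0.6   1.25]
2 y -15 0 [ 0.15  0.32 -0.38 -0.55 -0.5   0.48]
2 y -15 1 [ 0.15  0.32 -0.38 -0.55 -0.5  -2.66]
2 y 30 0 [ 0.32  0.35 -0.96  1.67 -0.6  -1.9 ]
2 y 30 1 [ 0.32  0.35 -0.96  1.67 -0.6   1.25]
2 x -15 0 [ 0.36  0.35 -0.46  0.07 -0.59  1.28]
2 x -15 1 [ 0.36  0.35 -0.46  0.07 -0.59 -1.86]
2 x 30 0 [-0.39  0.35 -0.65 -2.19 -0.52 -2.14]
2 x 30 1 [-0.39  0.35 -0.65 -2.19 -0.52  1.  ]
```

The model fits exactly. It shows the block held square to the tool cannot reach the seat at 25°. Gripping the red and back faces with the tool leaned 15° toward the blue side makes both placements reachable. I'll set the block back on clear bench and regrasp it that way.

```bash
python3 -m inch '0 0 .5 0 0 0 40;0 0 .7 0 0 0 40;0 0 .7 0 0 0 40;-.2 -.2 .3 -.11 .88 0 40;-.3 -.3 .1 -.11 .88 0 40;-.3 -.3 .1 -.11 .88 0 40;-.3 -.3 0 -.11 .88 0 40;-.3 -.3 0 -.11 .88 0 40;-.3 -.3 0 -.11 .88 0 40;-.3 -.3 0 -.11 .88 0 40;0 0 0 0 0 0 40;0 0 0 0 0 0 40'
python3 - <<'E'
from ik import *
s=get_state();w,x,y,z=s['ee_rot'];Rt=R.from_quat([x,y,z,w]).as_matrix();print(Rt.round(3).tolist(),np.round(s['joint_positions'],2))
t=np.radians(120);Rg=np.column_stack([[np.cos(t),np.sin(t),0],[np.sin(t),-np.cos(t),0],[0,0,-1]])
print("turn to bench deg",np.degrees(R.from_matrix(Rg@Rt.T).as_rotvec()).round(1))
for z in(97,200):print(sols(np.array([450,-100,z]),Rg,20))
# regrasp candidates: block yaw -60
b=np.radians(-60);bx=np.array([np.cos(b),np.sin(b),0]);by=np.array([-bx[1],bx[0],0]);zz=np.array([0,0,1.])
for dl in(-8,-12,-15,-20):
  d=np.radians(dl);tz=-np.cos(d)*zz-np.sin(d)*by;ty=-bx;Rg2=np.column_stack([np.cross(ty,tz),ty,tz]);T2=np.array([450,-100,41])-54*tz
  print(dl,T2.round(1),[q.round(2) for q in sols(T2,Rg2,15)],'P1',[q.round(2) for q in sols(*pose(1,d,0,fin='x'),15)],'P2',[q.round(2) for q in sols(*pose(2,d,0,fin='x'),15)])
E
```

```text
t: 7.78
eef_pos: [557.5, -51.1, 226.4]
ee_rot: [0.005, -0.065, 0.998, -0.001]
ft_force: [0.4, 1.4, -4.4]
width: 49.2
grip_force: 43.4
[[-0.991, -0.131, 0.011], [-0.131, 0.991, -0.001], [-0.011, -0.002, -1.0]] [ 0.26  0.23 -0.36  0.   -0.97 -1.7 ]
turn to bench deg [  0.4   0.5 -67.5]
[array([ 2.10402593e-01,  2.63222977e-01, -7.05185486e-01,  4.04895652e-17,
       -6.02387864e-01, -2.82839647e+00])]
[array([ 2.10402593e-01,  1.04539968e-01, -5.89144642e-01, -6.96924914e-14,
       -8.77111717e-01, -2.82839647e+00])]
-8 [ 443.5 -103.8   94.5] [array([ 0.17,  0.22, -0.74, -0.11, -0.48, -1.12])] P1 [array([ 0.29,  0.29, -0.53, -0.24, -0.31,  0.09])] P2 [array([ 0.38,  0.31, -0.61,  0.2 , -0.37,  1.15])]
-12 [ 440.3 -105.6   93.8] [array([ 0.14,  0.21, -0.74, -0.19, -0.43, -1.02])] P1 [array([ 0.21,  0.3 , -0.43, -0.44, -0.42,  0.34])] P2 [array([ 0.37,  0.33, -0.52,  0.11, -0.5 ,  1.24])]
-15 [ 437.9 -107.    93.2] [array([ 0.11,  0.2 , -0.74, -0.27, -0.4 , -0.92])] P1 [array([ 0.15,  0.32, -0.38, -0.55, -0.5 ,  0.48])] P2 [array([ 0.36,  0.35, -0.46,  0.07, -0.59,  1.28])]
-20 [ 434.  -109.2   91.7] [array([ 0.04,  0.19, -0.71, -0.44, -0.39, -0.7 ])] P1 [array([ 0.06,  0.34, -0.31, -0.68, -0.63,  0.66])] P2 [array([ 0.35,  0.39, -0.37,  0.03, -0.73,  1.33])]
```

```bash
python3 -m inch '-.21 -.096 -.2 0 0 -.993 40;-.21 -.096 -.2 0 0 -.993 40;-.21 -.096 -.2 0 0 -.993 40;-.21 -.096 -.2 0 0 -.993 40;-.21 -.096 -.2 0 0 -.993 40;-.21 -.096 -.2 0 0 -.993 40;-.21 -.096 -.2 0 0 -.993 40;-.21 -.096 -.2 0 0 -.993 40;-.21 -.096 -.2 0 0 -.993 40;-.21 -.096 -.2 0 0 -.993 40;-.21 -.096 -.2 0 0 -.993 40;-.21 -.096 -.2 0 0 -.993 40;-.21 -.096 -.2 0 0 -.993 40;-.21 -.096 -.2 0 0 -.993 40;-.21 -.096 -.2 0 0 -.993 40;-.21 -.096 -.2 .1 .12 -.993 40;-.21 -.096 -.2 0 0 -.993 40;0 0 -.3 0 0 0 40;0 0 -.25 0 0 0 40;0 0 0 0 0 0 40'; python3 -m inch '0 0 -.1 0 0 0 40;0 0 -.07 0 0 0 40;0 0 -.05 0 0 0 40;0 0 -.05 0 0 0 40;0 0 0 0 0 0 40'
```

```text
t: 9.45
eef_pos: [449.6, -101.4, 106.6]
ee_rot: [-0.004, 0.499, 0.866, -0.003]
ft_force: [-1.5, 0.5, -3.4]
width: 49.6
grip_force: 43.3
t: 9.87
eef_pos: [449.7, -102.1, 99.5]
ee_rot: [-0.003, 0.5, 0.866, -0.004]
ft_force: [-1.2, -0.3, -4.1]
width: 49.8
grip_force: 43.3
```

```bash
python3 -m inch '0 0 -.06 0 0 0 40;0 0 -.04 0 0 0 40;0 0 -.03 0 0 0 40;0 0 0 0 0 0 40'; python3 -m inch '0 0 -.02 0 0 0 40;0 0 0 0 0 0 52;0 0 0 0 0 0 58;0 0 0 0 0 0 70;0 0 0 0 0 0 75'; python3 st.py
```

```text
t: 10.2
eef_pos: [449.6, -102.1, 95.6]
ee_rot: [-0.003, 0.5, 0.866, -0.004]
ft_force: [-0.3, -0.0, -4.2]
width: 49.5
grip_force: 43.3
t: 10.62
eef_pos: [450.0, -102.1, 95.5]
ee_rot: [-0.003, 0.5, 0.866, -0.003]
ft_force: [0.1, 0.1, 0.5]
width: 74.9
grip_force: 0.0
turn needed deg [-11.29 -24.11  66.57] tcp in seat [-147.1  -96.6  130.9] F seat [0.3  0.08 0.42] j [ 0.21  0.27 -0.7   0.   -0.61 -2.83] 10.6167
```

```bash
python3 -m inch '0 0 .6 0 0 0 75;0 0 .9 0 0 0 75;0 0 .9 0 0 .98 75;0 0 0 0 0 .98 75;0 0 0 0 0 .98 75;0 0 0 0 0 .98 75;0 0 0 0 0 .98 75;0 0 0 0 0 .98 75;0 0 0 0 0 .98 75;0 0 0 0 0 .98 75;0 0 0 0 0 .98 75;0 0 0 0 0 .98 75;0 0 0 0 0 .98 75;0 0 0 0 0 .98 75;0 0 0 0 0 .98 75;0 0 0 0 0 .98 75;0 0 0 0 0 .98 75;0 0 0 0 0 .98 75;0 0 0 0 0 .98 75' && python3 -m inch '0 0 0 0 0 .98 75;0 0 0 0 0 .98 75;0 0 0 0 0 .98 75;0 0 0 0 0 .98 75;0 0 0 0 0 .98 75;0 0 0 0 0 .98 75;-.08 -.06 0 .375 -.65 0 75;-.08 -.06 0 .375 -.65 0 75;-.08 -.06 0 .375 -.65 0 75;-.08 -.06 0 .375 -.65 0 75;0 0 0 0 0 0 75'
python3 - <<'E'
from ik import *
s=get_state();a=read_camera("wrist")
w,x,y,z=s['ee_rot'];Rt=R.from_quat([x,y,z,w]).as_matrix();b=np.radians(-60);bx=np.array([np.cos(b),np.sin(b),0]);by=np.array([-bx[1],bx[0],0]);d=np.radians(-12);zz=np.array([0,0,1.]);tz=-np.cos(d)*zz-np.sin(d)*by;ty=-bx;Rg2=np.column_stack([np.cross(ty,tz),ty,tz])
print("turn",np.degrees(R.from_matrix(Rg2@Rt.T).as_rotvec()).round(2),s['eef_pos'],s['joint_positions'].round(2) if hasattr(s['joint_positions'],'round') else s['joint_positions'])
cv2.imwrite("pics/f.png",cv2.resize(cv2.cvtColor(a,cv2.COLOR_RGB2BGR),(800,600),interpolation=cv2.INTER_CUBIC))
print([ (proj("wrist",np.array([450.3,-103.4,60])+i*25*bx+j*25*by,s)/.64).round() for i,j in((-1,1),(1,1),(1,-1),(-1,-1))])
E
```

```text
t: 12.2
eef_pos: [449.7, -102.1, 167.4]
ee_rot: [-0.001, -0.059, 0.998, -0.005]
ft_force: [-0.9, -0.7, -0.0]
width: 74.9
grip_force: 0.0
t: 13.12
eef_pos: [438.7, -109.7, 167.3]
ee_rot: [0.103, -0.257, 0.961, 0.023]
ft_force: [0.1, 0.2, 0.3]
width: 75.2
grip_force: 0.0
turn [0.44 0.3  0.06] [ 438.66494329 -109.7005563   167.27183679] [ 0.14  0.07 -0.7  -0.12 -0.61 -1.09]
[array([454., 369.]), array([341., 369.]), array([333., 266.]), array([462., 266.])]
```

View pics/f.png

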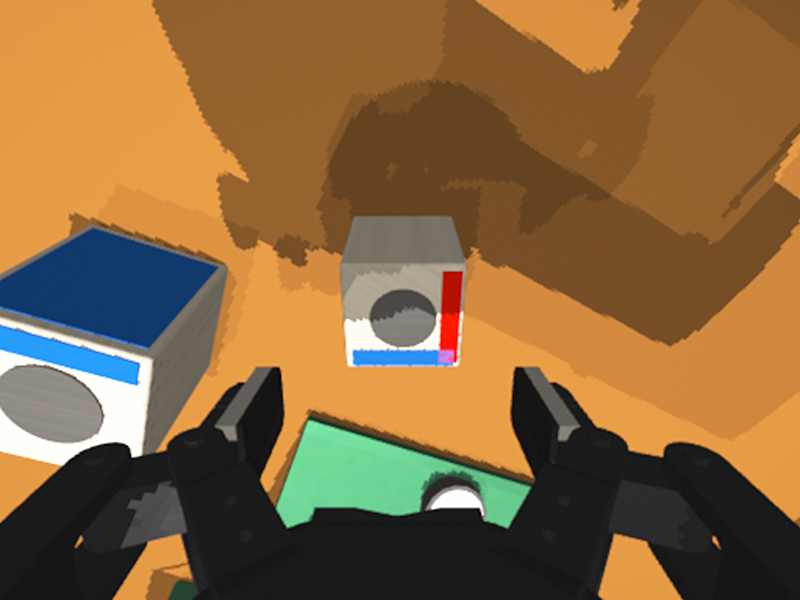

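The view shows the block between the fingers, square to them and about 6 px right of my prediction (top corners (342,264) to (460,366)). I'll correct by about 2.5 mm, descend and grip.

```bash
python3 -m inch '.02 .09 -.3 .08 .06 0 75;0 0 -.6 0 0 0 75;0 0 -.6 0 0 0 75;0 0 -.5 0 0 0 75;0 0 -.3 0 0 0 75;0 0 -.15 0 0 0 75;0 0 0 0 0 0 60;0 0 0 0 0 0 40;0 0 0 0 0 0 40;0 0 0 0 0 0 40;0 0 0 0 0 0 40;0 0 0 0 0 0 40' 40
python3 - <<'E'
from ik import *
s=get_state();T=np.array(s['eef_pos']);w,x,y,z=s['ee_rot'];Rt=R.from_quat([x,y,z,w]).as_matrix()
d=np.radians(-12);Q1=pose(1,d,0,fin='x',w=20,u=40)
# actual relation block->tool: block z = world z, block x = -tool y
bx=-Rt[:,1];bx[2]=0;bx/=np.linalg.norm(bx);zz=np.array([0,0,1.]);by=np.cross(zz,bx);B=np.column_stack([bx,by,zz])
Rel=B.T@Rt; off=B.T@(T-np.array([449.1,-101.3,30])); off[0]=0
print(np.degrees(np.arctan2(bx[1],bx[0])),np.degrees(np.arcsin(Rel[:,2]).round(3)),off.round(2))
np.savez("rel.npz",Rel=Rel,off=off)
def tgt(place,u,w):
    B1=np.column_stack([X,Y,Z]) if place==1 else np.column_stack([Y,-X,Z])
    return S+(25+u)*X+(30+w)*Z+B1@off, B1@Rel
print("now",T.round(1),s['joint_positions'])
for pl in(1,2):
  for u,w in((20,40),(10,10),(0,0)):
    P,Rg=tgt(pl,u,w);print(pl,u,w,P.round(1),[q.round(2) for q in sols(P,Rg,10)])
P,Rg=tgt(1,20,40);dr=R.from_matrix(Rg@Rt.T).as_rotvec();print("rotvec units",np.degrees(dr)/4,"shift units",(P-T)/30)
zrot=R.from_euler('z',np.degrees(th)+60 if 0 else (np.degrees(th)-np.degrees(np.arctan2(bx[1],bx[0]))),degrees=True)
print("z turn deg",np.degrees(zrot.as_rotvec()),"then",np.degrees(R.from_matrix(Rg@(zrot.as_matrix()@Rt).T).as_rotvec())/4)
E
```

```text
t: 14.17
eef_pos: [440.5, -106.6, 94.0]
ee_rot: [0.1, -0.258, 0.961, 0.025]
ft_force: [-0.1, 0.5, -1.7]
width: 49.8
grip_force: 42.4
-59.99151645684579 [  0.17188734  11.86022636 -78.15144326] [  0.   -10.1   64.01]
now [ 440.5 -106.6   94. ] [ 0.13808719  0.20989159 -0.747101   -0.18130428 -0.42698143 -1.02674627]
1 20 40 [609.8   6.5 179.5] [array([ 0.22,  0.24, -0.42, -0.37, -0.48,  0.24])]
1 10 10 [613.4   7.  148.1] [array([ 0.22,  0.29, -0.43, -0.41, -0.44,  0.3 ])]
1 0 0 [608.6   6.3 134.8] [array([ 0.21,  0.3 , -0.44, -0.44, -0.42,  0.33])]
2 20 40 [617.6  17.7 183.7] [array([ 0.37,  0.27, -0.47,  0.09, -0.6 ,  1.27])]
2 10 10 [621.1  18.2 152.3] [array([ 0.37,  0.32, -0.5 ,  0.1 , -0.53,  1.26])]
2 0 0 [616.4  17.6 139. ] [array([ 0.37,  0.33, -0.53,  0.11, -0.49,  1.25])]
rotvec units [-2.92436811 -5.94162362 16.6111263 ] shift units [5.64457225 3.7692517  2.8487395 ]
z turn deg [ 0.          0.         67.57174809] then [ 8.24464938e-01 -6.19538195e+00 -9.62040336e-16]
```

```bash
python3 -m inch '0 0 .5 0 0 0 40;0 0 .9 0 0 0 40;0 0 .9 0 0 0 40;0 0 .9 0 0 0 40;.3 .2 .5 0 0 .99 40;.334 .223 0 0 0 .994 40;.334 .223 0 0 0 .994 40;.334 .223 0 0 0 .994 40;.334 .223 0 0 0 .994 40;.334 .223 0 0 0 .994 40;.334 .223 0 0 0 .994 40;.334 .223 0 0 0 .994 40;.334 .223 0 0 0 .994 40;.334 .223 0 0 0 .994 40;.334 .223 0 0 0 .994 40;.334 .223 0 0 0 .994 40;.334 .223 0 0 0 .994 40;.334 .223 0 0 0 .994 40;.334 .223 0 0 0 .994 40;.334 .223 0 0 0 .994 40' && python3 -m inch '.334 .223 0 0 0 .994 40;0 0 -.15 .118 -.885 0 40;0 0 -.15 .118 -.885 0 40;0 0 -.15 .118 -.885 0 40;0 0 -.15 .118 -.885 0 40;0 0 -.15 .118 -.885 0 40;0 0 -.15 .118 -.885 0 40;0 0 0 .118 -.885 0 40;0 0 0 0 0 0 40;0 0 0 0 0 0 40'
cat > t.py <<'E'
from ik import *
import sys,pickle
n=np.load("rel.npz");Rel,off=n['Rel'],n['off']
def tgt(place,u,w,v=0):
    B1=np.column_stack([X,Y,Z]) if place==1 else np.column_stack([Y,-X,Z])
    return S+(25+u)*X+v*Y+(30+w)*Z+B1@off, B1@Rel
def rep(place,u,w):
    s=get_state();T=np.array(s['eef_pos']);a,x,y,z=s['ee_rot'];Rt=R.from_quat([x,y,z,a]).as_matrix();M=np.column_stack([X,Y,Z])
    P,Rg=tgt(place,u,w)
    print("t",s['t'],"block now (u,v,w) rel contact",(M.T@(T-tgt(place,0,0)[0])).round(2),"turn units",(np.degrees(R.from_matrix(Rg@Rt.T).as_rotvec())/4).round(3),"shift units to target",((P-T)/30).round(3),"F seat",(M.T@s['ft_force']).round(2),"j",np.round(s['joint_positions'],2))
    return s
if __name__=="__main__":
    rep(int(sys.argv[1]),float(sys.argv[2]),float(sys.argv[3]))
E
python3 - <<'E'
from t import *
s=rep(1,10,10);pickle.dump(s,open("s.pkl","wb"));a=read_camera("wrist");np.save("pics/g.npy",a)
cv2.imwrite("pics/g.png",cv2.resize(cv2.cvtColor(a,cv2.COLOR_RGB2BGR),(800,600),interpolation=cv2.INTER_CUBIC))
for u,v,ww in((0,85,14),(0,-85,14),(-12,85,14),(-12,-85,14),(-78,110,0),(-78,-110,0)): print((u,v,ww),(proj("wrist",flapP(p,u,v,ww),s)/.64).round())
E
```

```text
t: 15.83
eef_pos: [600.1, -0.0, 204.4]
ee_rot: [-0.071, 0.726, -0.68, -0.074]
ft_force: [0.5, 0.7, -3.1]
width: 49.1
grip_force: 43.2
t: 16.67
eef_pos: [609.2, 6.2, 177.6]
ee_rot: [-0.228, 0.745, -0.623, 0.066]
ft_force: [0.4, 0.3, -4.0]
width: 49.6
grip_force: 43.9
t 16.6667 block now (u,v,w) rel contact [18.62 -0.17 38.61] turn units [ 0.006 -0.035  0.   ] shift units to target [ 0.141  0.025 -0.986] F seat [-1.33  0.28 -3.82] j [ 0.22  0.24 -0.42 -0.37 -0.48  0.24]
(0, 85, 14) [479. 443.]
(0, -85, 14) [522.  86.]
(-12, 85, 14) [502. 443.]
(-12, -85, 14) [556.  86.]
(-78, 110, 0) [606. 456.]
(-78, -110, 0) [746.   4.]
```

View pics/g.png

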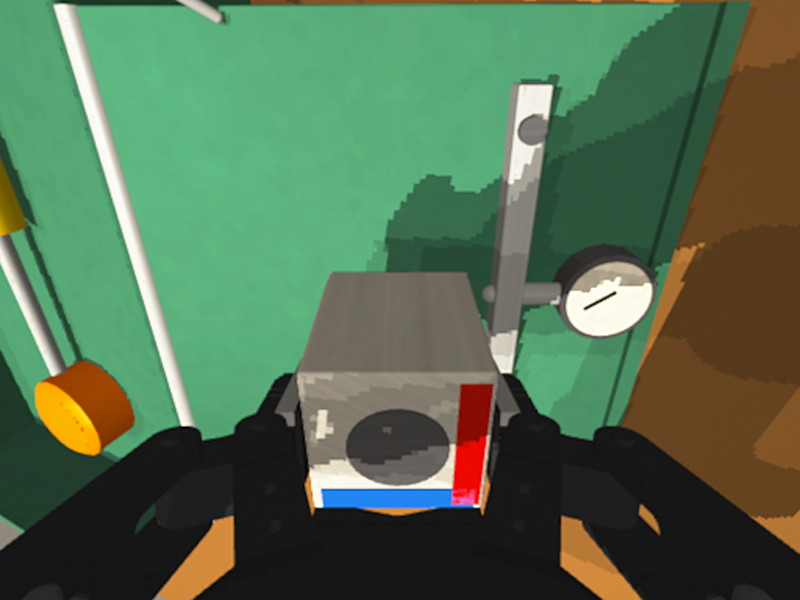

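The view shows the held block with its red side facing the bar. The bar's near end is at (518–553,84), within about 1.5 mm of prediction, and the tip is at (487,293). I'll approach to about 10 mm above and up-slope, then feel for contact.

```bash
python3 -m inch '.03 .005 -.25 0 -.035 0 40;.05 .01 -.35 0 0 0 40;.06 .01 -.38 0 0 0 40;.04 .005 -.08 0 0 0 40;.042 .006 -.09 0 0 0 40;0 0 0 0 0 0 40;0 0 0 0 0 0 40' && python3 t.py 1 10 2
```

```text
t: 17.3
eef_pos: [616.8, 7.5, 142.9]
ee_rot: [-0.23, 0.745, -0.622, 0.068]
ft_force: [0.3, -0.1, -3.9]
width: 49.6
grip_force: 43.7
t 17.3 block now (u,v,w) rel contact [10.96  0.07  3.85] turn units [ 0.006  0.028 -0.001] shift units to target [-0.003 -0.003 -0.07 ] F seat [-1.38 -0.14 -3.71] j [ 0.21  0.3  -0.42 -0.42 -0.43  0.31]
```

```bash
for i in 1; do python3 -m inch '.014 .002 -.03 0 0 0 40;.014 .002 -.03 0 0 0 40;0 0 0 0 0 0 40'; done; python3 -m inch '.014 .002 -.03 0 0 0 40;0 0 0 0 0 0 40'; python3 -m inch '.014 .002 -.03 0 0 0 40;0 0 0 0 0 0 40';python3 t.py 1 0 0
```

```text
t: 17.55
eef_pos: [617.6, 7.7, 141.6]
ee_rot: [-0.23, 0.745, -0.622, 0.068]
ft_force: [-0.0, 0.0, -3.7]
width: 49.4
grip_force: 43.7
t: 17.72
eef_pos: [617.9, 7.7, 140.6]
ee_rot: [-0.23, 0.745, -0.622, 0.068]
ft_force: [-0.6, 0.2, -4.1]
width: 49.8
grip_force: 43.7
t: 17.88
eef_pos: [618.3, 7.8, 139.5]
ee_rot: [-0.23, 0.745, -0.622, 0.068]
ft_force: [0.2, 0.4, -3.7]
width: 49.7
grip_force: 43.7
t 17.8833 block now (u,v,w) rel contact [10.89  0.17  0.17] turn units [ 0.003  0.035 -0.001] shift units to target [-0.323 -0.049 -0.158] F seat [-1.34  0.38 -3.46] j [ 0.21  0.31 -0.42 -0.43 -0.42  0.32]
```

```bash
python3 -m inch '.01 .001 -.02 0 .03 0 40;0 0 0 0 0 0 40'; python3 -m inch '.01 .001 -.02 0 0 0 40;0 0 0 0 0 0 40';python3 -m inch '.01 .001 -.02 0 0 0 40;0 0 0 0 0 0 40';python3 t.py 1 0 0
```

```text
t: 18.05
eef_pos: [618.6, 7.8, 139.1]
ee_rot: [-0.229, 0.745, -0.623, 0.067]
ft_force: [-1.0, -0.4, -1.2]
width: 49.6
grip_force: 44.0
t: 18.22
eef_pos: [618.6, 7.8, 139.1]
ee_rot: [-0.23, 0.745, -0.622, 0.067]
ft_force: [-5.0, -1.2, 6.3]
width: 49.7
grip_force: 44.9
t: 18.38
eef_pos: [618.6, 7.7, 139.1]
ee_rot: [-0.23, 0.745, -0.622, 0.067]
ft_force: [-11.7, -2.7, 12.1]
width: 49.6
grip_force: 45.8
t 18.3833 block now (u,v,w) rel contact [10.98  0.08 -0.39] turn units [-0.003  0.007 -0.01 ] shift units to target [-0.334 -0.047 -0.143] F seat [-5.76 -1.09 16.03] j [ 0.21  0.31 -0.42 -0.43 -0.43  0.32]
```

```bash
python3 -m inch '-.014 -.002 .03 0 0 0 40;-.03 -.004 -.014 0 0 0 40;-.03 -.004 -.014 0 0 0 40;-.03 -.004 -.014 0 0 0 40;-.03 -.004 -.014 0 0 0 40;-.03 -.004 -.014 0 0 0 40;0 0 0 0 0 0 40';python3 t.py 1 0 0;  python3 -m inch '-.03 -.004 -.014 0 0 0 40;-.03 -.004 -.014 0 0 0 40;0 0 0 0 0 0 40';python3 t.py 1 0 0
```

```text
t: 18.97
eef_pos: [615.4, 7.3, 137.7]
ee_rot: [-0.23, 0.745, -0.622, 0.068]
ft_force: [0.2, 0.2, 5.6]
width: 49.6
grip_force: 44.8
t 18.9667 block now (u,v,w) rel contact [ 7.42  0.03 -0.28] turn units [ 0.002  0.048 -0.001] shift units to target [-0.226 -0.031 -0.096] F seat [2.6  0.18 4.94] j [ 0.21  0.3  -0.43 -0.43 -0.42  0.32]
t: 19.22
eef_pos: [613.6, 7.0, 136.8]
ee_rot: [-0.23, 0.745, -0.622, 0.068]
ft_force: [0.1, -0.3, 5.8]
width: 49.6
grip_force: 44.8
t 19.2167 block now (u,v,w) rel contact [ 5.39  0.04 -0.28] turn units [ 0.002  0.047 -0.   ] shift units to target [-0.165 -0.023 -0.067] F seat [ 2.53 -0.27  5.19] j [ 0.21  0.3  -0.43 -0.43 -0.42  0.33]
```

```bash
M='python3 -m inch'; python3 -m inch '-.03 -.004 -.014 0 0 0 40;-.03 -.004 -.014 0 0 0 40;0 0 0 0 0 0 40'|sed -n 2,4p; python3 t.py 1 0 0;  python3 -m inch '-.03 -.004 -.014 0 0 0 40;0 0 0 0 0 0 40'>/dev/null;python3 t.py 1 0 0;python3 -m inch '-.03 -.004 -.014 0 0 0 40;0 0 0 0 0 0 40'>/dev/null;python3 t.py 1 0 0
```

```text
eef_pos: [611.8, 6.8, 136.0]
ee_rot: [-0.23, 0.745, -0.622, 0.068]
ft_force: [0.0, -0.3, 5.4]
t 19.4667 block now (u,v,w) rel contact [ 3.46  0.04 -0.29] turn units [ 0.003  0.049 -0.001] shift units to target [-0.108 -0.016 -0.04 ] F seat [ 2.25 -0.32  4.91] j [ 0.21  0.3  -0.43 -0.44 -0.41  0.33]
t 19.6333 block now (u,v,w) rel contact [ 2.53  0.02 -0.27] turn units [ 0.003  0.05  -0.   ] shift units to target [-0.079 -0.011 -0.027] F seat [ 2.81 -0.08  5.02] j [ 0.21  0.3  -0.43 -0.44 -0.41  0.33]
t 19.8 block now (u,v,w) rel contact [ 1.58  0.01 -0.27] turn units [ 0.003  0.051 -0.001] shift units to target [-0.051 -0.007 -0.014] F seat [1.83 0.33 4.78] j [ 0.21  0.3  -0.44 -0.44 -0.41  0.33]
```

```bash
python3 -m inch '-.02 -.003 -.01 0 0 0 40;0 0 0 0 0 0 40'>/dev/null; python3 t.py 1 0 0;  python3 -m inch '-.02 -.003 -.01 0 0 0 40;0 0 0 0 0 0 40'>/dev/null;python3 t.py 1 0 0;python3 -m inch '-.02 -.003 -.01 0 0 0 40;0 0 0 0 0 0 40'>/dev/null;python3 t.py 1 0 0
```

```text
t 19.9667 block now (u,v,w) rel contact [ 1.06  0.04 -0.27] turn units [ 0.003  0.055 -0.001] shift units to target [-0.035 -0.006 -0.007] F seat [ 2.25 -0.39  4.12] j [ 0.21  0.3  -0.44 -0.44 -0.41  0.33]
t 20.1333 block now (u,v,w) rel contact [ 0.45 -0.01 -0.28] turn units [ 0.003  0.057 -0.   ] shift units to target [-0.017 -0.002  0.002] F seat [ 3.47 -0.44  4.83] j [ 0.21  0.3  -0.44 -0.44 -0.41  0.34]
t 20.3 block now (u,v,w) rel contact [ 0.25 -0.02 -0.24] turn units [0.002 0.07  0.001] shift units to target [-0.011 -0.001  0.004] F seat [ 4.5  -0.47  4.82] j [ 0.21  0.3  -0.44 -0.44 -0.41  0.34]
```

```bash
python3 -m inch '-.02 -.003 -.01 0 -.03 0 40;0 0 0 0 -.03 0 40;0 0 0 0 0 0 40'>/dev/null; python3 t.py 1 0 0; python3 -m inch '0 0 0 0 0 0 50.5;0 0 0 0 0 0 51;0 0 0 0 0 0 52;0 0 0 0 0 0 53;0 0 0 0 0 0 54'
python3 - <<'E'
from t import *
s=rep(1,0,0);pickle.dump(s,open("s.pkl","wb"));a=read_camera("wrist");np.save("pics/i.npy",a)
c=cv2.cvtColor(a,cv2.COLOR_RGB2BGR)[130:340,180:460]
cv2.imwrite("pics/i.png",cv2.resize(c,(800,600),interpolation=cv2.INTER_CUBIC))
E
```

```text
t 20.55 block now (u,v,w) rel contact [-0.18  0.04 -0.16] turn units [0.001 0.136 0.   ] shift units to target [ 0.003 -0.001  0.007] F seat [3.56 0.94 4.33] j [ 0.21  0.3  -0.44 -0.45 -0.4   0.34]
t: 20.97
eef_pos: [607.1, 6.2, 133.3]
ee_rot: [-0.231, 0.745, -0.622, 0.069]
ft_force: [3.1, 0.5, 5.1]
width: 54.0
grip_force: 2.7
t 20.9667 block now (u,v,w) rel contact [-1.97  0.03 -0.69] turn units [ 0.004  0.086 -0.001] shift units to target [0.05  0.006 0.049] F seat [4.99 0.12 3.33] j [ 0.21  0.3  -0.44 -0.45 -0.41  0.34]
```

View pics/i.png

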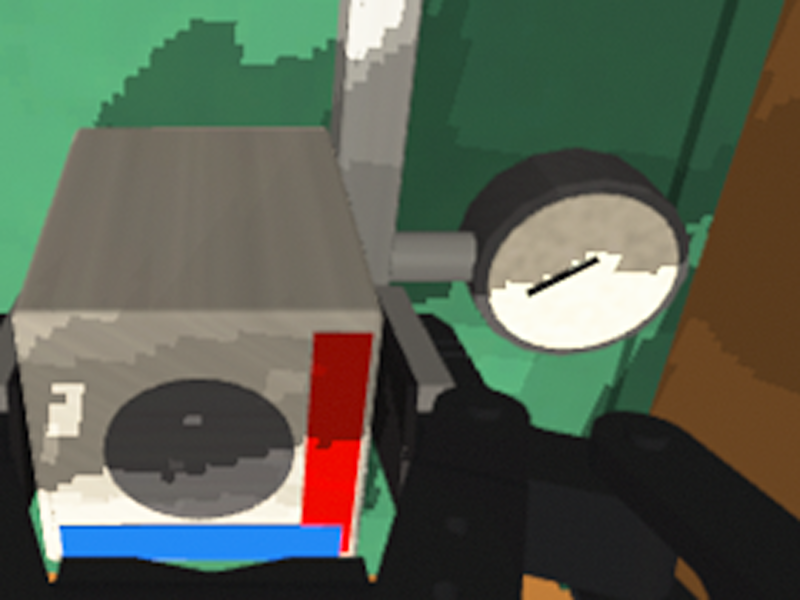

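The crop shows the block against the bar with the tip covered; the back pad still presses lightly. I'll back the pads off to clear both faces, let the block rest over a second, and compare the views before and after.

```bash
python3 -m inch '.03 .004 .014 0 .04 0 55;.03 .004 .014 0 .04 0 56;0 0 0 0 0 0 56;0 0 0 0 0 0 56;0 0 0 0 0 0 56;0 0 0 0 0 0 56;0 0 0 0 0 0 56;0 0 0 0 0 0 56;0 0 0 0 0 0 56;0 0 0 0 0 0 56;0 0 0 0 0 0 56;0 0 0 0 0 0 56;0 0 0 0 0 0 56;0 0 0 0 0 0 56;0 0 0 0 0 0 56;0 0 0 0 0 0 56;0 0 0 0 0 0 56'
python3 - <<'E'
from t import *
s=rep(1,0,0);a=read_camera("wrist");b=np.load("pics/i.npy");np.save("pics/k.npy",a)
c=np.hstack([cv2.cvtColor(q,cv2.COLOR_RGB2BGR)[160:290,190:390] for q in(b,a)])
t=read_camera("side")[120:210,170:310]
o=np.vstack([cv2.resize(c,(800,260),interpolation=cv2.INTER_CUBIC),cv2.resize(cv2.cvtColor(t,cv2.COLOR_RGB2BGR),(528,340),interpolation=cv2.INTER_CUBIC)[:, :].copy() if 0 else cv2.copyMakeBorder(cv2.resize(cv2.cvtColor(t,cv2.COLOR_RGB2BGR),(528,340),interpolation=cv2.INTER_CUBIC),0,0,0,272,cv2.BORDER_CONSTANT)])
cv2.imwrite("pics/k.png",o)
E
```

```text
t: 22.43
eef_pos: [608.3, 6.3, 133.7]
ee_rot: [-0.229, 0.745, -0.623, 0.067]
ft_force: [0.7, 0.5, -0.9]
width: 56.3
grip_force: 0.0
t 22.4333 block now (u,v,w) rel contact [-0.71  0.04 -0.8 ] turn units [ 0.004 -0.014 -0.   ] shift units to target [ 0.01  -0.     0.034] F seat [ 0.31  0.4  -1.08] j [ 0.21  0.3  -0.44 -0.44 -0.41  0.33]
```

View pics/k.png

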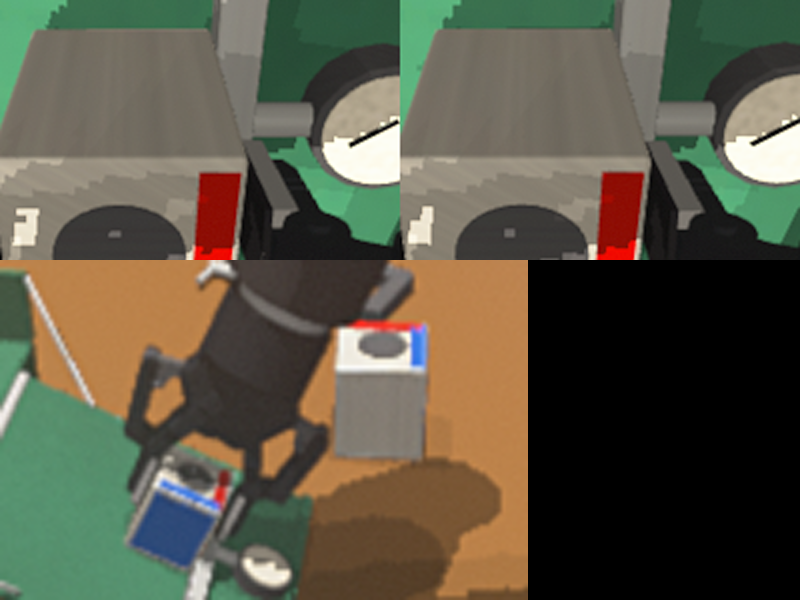

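Run:
```python
from t import *
s=get_state();a=np.load("pics/k.npy").astype(float)
def prof(im,r,c0,c1): return [int(x) for x in im[r,c0:c1,1]]
for P in((0,-25,0),(0,-40,14),(0,-40,0),(-12,-40,14),(0,-25,60),(50,-25,60),(50,-25,0)): print(P,proj("wrist",flapP(p,*P),s).round(1))
r=int(proj("wrist",flapP(p,0,-40,7),s)[1])
for rr in(r,r+10,r+14,r+18,r+22): print(rr,list(zip(range(286,326),a[rr,286:326].astype(int).tolist()))[::1] if 0 else [int(v[0]-v[1]) for v in a[rr,286:326]])
```

```text
(0, -25, 0) [296.7 175.1]
(0, -40, 14) [302.6 159.7]
(0, -40, 0) [298.7 149.8]
(-12, -40, 14) [326.9 159.7]
(0, -25, 60) [317.4 242.9]
(50, -25, 60) [185.1 242.8]
(50, -25, 0) [207.6 175. ]
154 [-51, -52, -53, -52, -54, -53, -53, -53, -55, -56, -56, -47, -10, 4, 3, 3, 4, 4, 3, 4, 3, 3, 4, 4, 2, 2, 4, 4, 3, 4, 5, 6, 5, 5, 5, 5, 3, 4, 3, 2]
164 [-53, -51, -53, -53, -53, -54, -55, -56, -55, -48, -45, -14, 2, 3, 2, 2, 3, 4, 2, 3, 3, 4, 3, 3, 2, 4, 5, 4, 3, 4, 3, 5, 4, 4, 4, 3, 3, 5, 0, -20]
168 [-52, -55, -54, -54, -56, -55, -55, -56, -47, -44, -37, -8, 2, 4, 3, 3, 3, 3, 2, 3, 3, 3, 3, 3, 4, 4, 5, 5, 4, 3, 3, 5, 4, 5, 2, 5, 4, 5, -5, -35]
172 [-56, -56, -56, -54, -46, -42, -43, -43, -43, -44, -29, -3, 4, 3, 3, 3, 3, 3, 2, 3, 2, 3, 3, 2, 3, 4, 4, 4, 4, 4, 4, 4, 4, 3, 5, 4, 5, 0, -20, -37]
176 [6, 6, 7, 6, 7, 5, 6, 7, 7, 6, 2, 0, 1, 2, 4, 4, 4, 3, 3, 3, 3, 3, 2, 3, 4, 4, 4, 4, 4, 5, 5, 3, 1, 3, 4, 3, 5, -7, -36, -38]
```

The edges agree: the bar's base at row 172 is at column 296.5 and the block's corner at 296, with no green gap, so red is flush. It has rested over 1 s. Next I'll regrip, lift and make the quarter turn.

```bash
python3 -m inch '.03 .004 .014 0 0 0 56;0 0 0 0 0 0 52;0 0 0 0 0 0 50;0 0 0 0 0 0 45;0 0 0 0 0 0 40;0 0 0 0 0 0 40;0 0 0 0 0 0 40' 40; python3 t.py 1 0 0;  python3 -m inch '-.014 0 .1 0 0 0 40;0 0 .2 0 0 0 40;.1 .01 .35 0 0 0 40;.1 .01 .4 0 0 0 40;.1 .01 .4 0 0 0 40;0 0 .2 0 0 0 40;0 0 0 0 0 0 40'; python3 t.py 1 20 40
```

```text
t: 23.12
eef_pos: [609.5, 6.5, 134.5]
ee_rot: [-0.229, 0.745, -0.623, 0.067]
ft_force: [-0.6, -0.9, 3.8]
width: 49.6
grip_force: 41.7
t 23.1167 block now (u,v,w) rel contact [ 0.68  0.01 -0.63] turn units [ 0.004 -0.003 -0.002] shift units to target [-0.029 -0.004  0.009] F seat [ 1.02 -0.8   3.76] j [ 0.21  0.3  -0.44 -0.44 -0.42  0.33]
t: 23.7
eef_pos: [618.7, 7.6, 186.2]
ee_rot: [-0.23, 0.745, -0.622, 0.068]
ft_force: [-0.3, -0.1, -4.0]
width: 49.6
grip_force: 43.1
t 23.7 block now (u,v,w) rel contact [30.91 -0.05 42.33] turn units [-0.002  0.035 -0.009] shift units to target [-0.295 -0.037 -0.224] F seat [-1.93 -0.03 -3.46] j [ 0.22  0.24 -0.4  -0.36 -0.5   0.23]
```

```bash
python3 -m inch '.01 .016 .006 -.41 -.055 .886 40;.01 .016 .006 -.41 -.055 .886 40;.01 .016 .006 -.41 -.055 .886 40;.01 .016 .006 -.41 -.055 .886 40;.01 .016 .006 -.41 -.055 .886 40;.01 .016 .006 -.41 -.055 .886 40;.01 .016 .006 -.41 -.055 .886 40;.01 .016 .006 -.41 -.055 .886 40;.01 .016 .006 -.41 -.055 .886 40;.01 .016 .006 -.41 -.055 .886 40;.01 .016 .006 -.41 -.055 .886 40;.01 .016 .006 -.41 -.055 .886 40;.01 .016 .006 -.41 -.055 .886 40;.01 .016 .006 -.41 -.055 .886 40;.01 .016 .006 -.41 -.055 .886 40;.01 .016 .006 -.41 -.055 .886 40;.01 .016 .006 -.41 -.055 .886 40;.01 .016 .006 -.41 -.055 .886 40;.01 .016 .006 -.41 -.055 .886 40;.01 .016 .006 -.41 -.055 .886 40' && python3 -m inch '.01 .016 .006 -.41 -.055 .886 40;.01 .016 .006 -.41 -.055 .886 40;.01 .016 .006 -.41 -.055 .886 40;0 0 0 0 0 0 40;0 0 0 0 0 0 40' && python3 t.py 2 10 10
```

```text
t: 25.37
eef_pos: [623.4, 17.0, 186.8]
ee_rot: [-0.04, 0.992, -0.03, 0.112]
ft_force: [0.1, 0.1, -4.0]
width: 49.7
grip_force: 43.0
t: 25.78
eef_pos: [624.2, 18.6, 187.4]
ee_rot: [-0.009, 0.991, 0.065, 0.114]
ft_force: [-0.0, 0.4, -4.0]
width: 49.7
grip_force: 43.1
t 25.7833 block now (u,v,w) rel contact [ 2.759e+01 -4.000e-02  4.047e+01] turn units [-0.003  0.003  0.037] shift units to target [-0.102 -0.012 -1.168] F seat [-1.67  0.36 -3.66] j [ 0.37  0.28 -0.45  0.09 -0.62  1.27]
```

```bash
python3 -m inch '.01 .002 -.25 0 0 .037 40;.01 .002 -.35 0 0 0 40;.01 .002 -.37 0 0 0 40;.01 .002 -.25 0 0 0 40;0 .002 -.1 0 0 0 40;0 0 0 0 0 0 40;0 0 0 0 0 0 40' && python3 t.py 2 10 0
```

```text
t: 26.37
eef_pos: [626.0, 18.7, 147.9]
ee_rot: [-0.009, 0.991, 0.067, 0.114]
ft_force: [0.1, -1.1, -3.4]
width: 49.7
grip_force: 43.0
t 26.3667 block now (u,v,w) rel contact [12.5  -0.18  3.96] turn units [ 0.01   0.01  -0.019] shift units to target [-0.02   0.003 -0.155] F seat [-1.52 -1.06 -3.04] j [ 0.36  0.33 -0.49  0.1  -0.52  1.26]
```

```bash
python3 -m inch '.014 .002 -.03 0 0 0 40;.014 .002 -.03 0 0 0 40;0 0 0 0 0 0 40' >/dev/null; python3 t.py 2 10 0; python3 -m inch '.014 .002 -.03 0 0 0 40;0 0 0 0 0 0 40'; python3 t.py 2 10 0
```

```text
t 26.6167 block now (u,v,w) rel contact [12.93 -0.05  2.46] turn units [ 0.005  0.026 -0.023] shift units to target [-0.054 -0.005 -0.115] F seat [-1.75  0.31 -3.77] j [ 0.36  0.33 -0.49  0.1  -0.52  1.26]
t: 26.78
eef_pos: [627.2, 19.0, 145.6]
ee_rot: [-0.009, 0.991, 0.067, 0.115]
ft_force: [-0.4, 0.2, -4.0]
width: 49.9
grip_force: 43.0
t 26.7833 block now (u,v,w) rel contact [12.71 -0.05  1.32] turn units [ 0.006  0.02  -0.023] shift units to target [-0.063 -0.007 -0.078] F seat [-2.05  0.26 -3.45] j [ 0.36  0.34 -0.49  0.1  -0.52  1.26]
```

```bash
python3 -m inch '.014 .002 -.03 .006 .02 -.02 40;0 0 0 0 0 0 40'|grep ft; python3 -m inch '.01 .001 -.02 0 0 0 40;0 0 0 0 0 0 40'|grep ft;  python3 -m inch '.01 .001 -.02 0 0 0 40;0 0 0 0 0 0 40'|grep ft; python3 t.py 2 10 0
```

```text
ft_force: [0.2, 0.2, -3.9]
ft_force: [0.5, 0.0, -4.5]
ft_force: [-4.9, 0.4, 0.4]
t 27.2833 block now (u,v,w) rel contact [12.56 -0.1  -0.59] turn units [ 0.004 -0.006 -0.003] shift units to target [-0.085 -0.008 -0.018] F seat [-4.23  1.04  2.36] j [ 0.36  0.34 -0.49  0.1  -0.52  1.26]
```

```bash
python3 -m inch '-.03 -.004 -.014 0 0 0 40;-.03 -.004 -.014 0 0 0 40;-.03 -.004 -.014 0 0 0 40;-.03 -.004 -.014 0 0 0 40;-.03 -.004 -.014 0 0 0 40;-.03 -.004 -.014 0 0 0 40;-.03 -.004 -.014 0 0 0 40;-.03 -.004 -.014 0 0 0 40;0 0 0 0 0 0 40'|grep ft;python3 t.py 2 0 0;  python3 -m inch '-.03 -.004 -.014 0 0 0 40;0 0 0 0 0 0 40'>/dev/null;python3 t.py 2 0 0;python3 -m inch '-.03 -.004 -.014 0 0 0 40;0 0 0 0 0 0 40'>/dev/null;python3 t.py 2 0 0
```

```text
ft_force: [0.5, 0.2, 5.9]
t 28.0333 block now (u,v,w) rel contact [ 5.73  0.14 -0.61] turn units [-0.006  0.029 -0.011] shift units to target [-0.179 -0.029 -0.062] F seat [2.99 0.14 5.09] j [ 0.37  0.33 -0.51  0.11 -0.5   1.25]
t 28.2 block now (u,v,w) rel contact [ 4.79  0.14 -0.62] turn units [-0.006  0.03  -0.012] shift units to target [-0.152 -0.025 -0.049] F seat [2.61 0.44 5.61] j [ 0.37  0.33 -0.51  0.11 -0.5   1.25]
t 28.3667 block now (u,v,w) rel contact [ 3.87  0.15 -0.6 ] turn units [-0.007  0.033 -0.011] shift units to target [-0.124 -0.022 -0.036] F seat [2.55 1.59 5.42] j [ 0.37  0.33 -0.52  0.11 -0.5   1.25]
```

```bash
for i in 1; do python3 -m inch '-.03 -.004 -.014 0 0 0 40;0 0 0 0 0 0 40'>/dev/null;python3 t.py 2 0 0|cut -c1-75,130-;python3 -m inch '-.03 -.004 -.014 -.006 .03 -.01 40;0 0 0 0 0 0 40'>/dev/null;python3 t.py 2 0 0;python3 -m inch '-.02 -.003 -.01 0 0 0 40;0 0 0 0 0 0 40'>/dev/null;python3 t.py 2 0 0;python3 -m inch '-.02 -.003 -.01 0 0 0 40;0 0 0 0 0 0 40'>/dev/null;python3 t.py 2 0 0; done
```

```text
t 28.5333 block now (u,v,w) rel contact [ 2.87  0.17 -0.6 ] turn units [-0.8 -0.022] F seat [2.92 0.54 5.56] j [ 0.37  0.33 -0.52  0.11 -0.5   1.25]
t 28.7 block now (u,v,w) rel contact [ 1.81  0.18 -0.63] turn units [-0.001 -0.001 -0.   ] shift units to target [-0.062 -0.014 -0.006] F seat [2.6  0.81 4.64] j [ 0.37  0.33 -0.52  0.11 -0.5   1.25]
t 28.8667 block now (u,v,w) rel contact [ 1.29  0.14 -0.61] turn units [-0.002  0.004 -0.001] shift units to target [-0.047 -0.011  0.   ] F seat [2.42 0.5  4.  ] j [ 0.37  0.33 -0.52  0.11 -0.5   1.25]
t 29.0333 block now (u,v,w) rel contact [ 0.68  0.18 -0.65] turn units [-0.002  0.006 -0.002] shift units to target [-0.029 -0.01   0.01 ] F seat [2.36 1.17 5.03] j [ 0.37  0.33 -0.52  0.11 -0.49  1.25]
```

```bash
for i in 1; do python3 -m inch '-.02 -.003 -.01 0 0 0 40;0 0 0 0 0 0 40'>/dev/null;python3 t.py 2 0 0;python3 -m inch '-.02 -.003 -.01 0 0 0 40;0 0 0 0 0 0 40'>/dev/null;python3 t.py 2 0 0;python3 -m inch '-.02 -.003 -.01 0 0 0 40;0 0 0 0 0 0 40'>/dev/null;python3 t.py 2 0 0; done
```

```text
t 29.2 block now (u,v,w) rel contact [ 0.08  0.16 -0.63] turn units [-0.003  0.008 -0.002] shift units to target [-0.011 -0.007  0.018] F seat [3.04 0.03 4.17] j [ 0.37  0.33 -0.53  0.11 -0.49  1.25]
t 29.3667 block now (u,v,w) rel contact [-0.51  0.15 -0.64] turn units [-0.003  0.01  -0.002] shift units to target [ 0.007 -0.004  0.027] F seat [3.5  0.54 4.21] j [ 0.37  0.33 -0.53  0.11 -0.49  1.25]
t 29.5333 block now (u,v,w) rel contact [-0.6   0.19 -0.6 ] turn units [-0.005  0.024 -0.007] shift units to target [ 0.01  -0.005  0.027] F seat [ 4.   -0.7   4.67] j [ 0.37  0.33 -0.53  0.11 -0.49  1.24]
```

```bash
python3 -m inch '-.02 -.003 -.01 0 .02 0 40;0 0 0 0 0 0 40'>/dev/null;python3 t.py 2 0 0;python3 -m inch '-.02 -.003 -.01 0 .03 0 40;0 0 0 0 0 0 40'>/dev/null;python3 t.py 2 0 0
python3 - <<'E'
from t import *
s=get_state();pickle.dump(s,open("s.pkl","wb"));a=read_camera("wrist");np.save("pics/m.npy",a);b=read_camera("side")
c=cv2.resize(cv2.cvtColor(a,cv2.COLOR_RGB2BGR),(400,300),interpolation=cv2.INTER_CUBIC)
t=cv2.resize(cv2.cvtColor(b,cv2.COLOR_RGB2BGR)[130:205,190:290],(400,300),interpolation=cv2.INTER_CUBIC)
cv2.imwrite("pics/m.png",np.hstack([c,t]))
E
```

```text
t 29.7 block now (u,v,w) rel contact [-0.61  0.17 -0.61] turn units [-0.008  0.02  -0.01 ] shift units to target [ 0.01  -0.004  0.027] F seat [ 7.16 -1.79  3.62] j [ 0.37  0.33 -0.53  0.11 -0.49  1.25]
t 29.8667 block now (u,v,w) rel contact [-0.61  0.14 -0.63] turn units [-0.01   0.006 -0.013] shift units to target [ 0.01  -0.003  0.028] F seat [ 7.68 -3.42  2.3 ] j [ 0.37  0.33 -0.53  0.11 -0.49  1.25]
```

View pics/m.png

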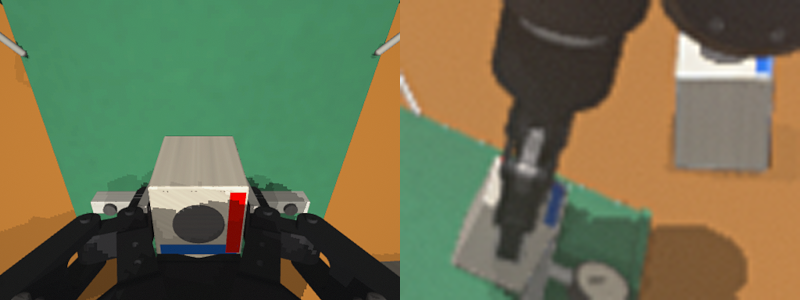

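```bash
python3 -m inch '0 0 0 0 0 0 50.5;0 0 0 0 0 0 51;0 0 0 0 0 0 52;0 0 0 0 0 0 54;0 0 0 0 0 0 57;0 0 0 0 0 0 60;0 0 0 0 0 0 64;0 0 0 0 0 0 64';python3 t.py 2 0 0; python3 -m inch '0 0 .1 0 0 0 64;-.1 0 .3 0 0 0 64;-.2 -.02 .45 0 0 0 64;-.25 -.03 .5 0 0 0 64;-.25 -.03 .5 0 0 0 64;-.25 -.03 .5 0 0 0 64;0 0 0 0 0 0 64;0 0 0 0 0 0 64'
python3 - <<'E'
from t import *
s=get_state();pickle.dump(s,open("s.pkl","wb"));a=read_camera("wrist");np.save("pics/n.npy",a);b=read_camera("side")
c=cv2.resize(cv2.cvtColor(a,cv2.COLOR_RGB2BGR)[90:390,100:420],(400,375),interpolation=cv2.INTER_CUBIC)
t=cv2.resize(cv2.cvtColor(b,cv2.COLOR_RGB2BGR)[130:205,190:270],(400,375),interpolation=cv2.INTER_CUBIC)
cv2.imwrite("pics/n.png",np.hstack([c,t]))
E
```

```text
t: 30.63
eef_pos: [613.1, 16.9, 136.2]
ee_rot: [-0.009, 0.992, 0.066, 0.111]
ft_force: [-0.8, 0.1, -0.1]
width: 63.7
grip_force: 0.0
t 30.6333 block now (u,v,w) rel contact [-4.22 -0.17 -1.19] turn units [ 0.009 -0.086  0.006] shift units to target [0.109 0.02  0.096] F seat [-0.74  0.22  0.28] j [ 0.37  0.33 -0.53  0.1  -0.49  1.25]
t: 31.3
eef_pos: [581.8, 13.8, 208.6]
ee_rot: [-0.009, 0.991, 0.066, 0.113]
ft_force: [-0.2, -0.4, -1.0]
width: 63.7
grip_force: 0.0
```

View pics/n.png

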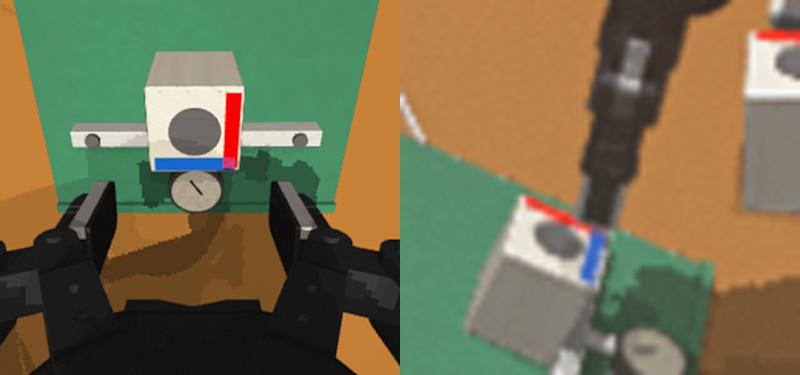

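The view shows the block free-standing with its blue side at the bar, and the gripper clear. I'll compare the edge slopes and the predicted flush pose numerically, without another picture.

Run:
```python
from rel import *
from ik import S
import pickle;s=pickle.load(open("s.pkl","rb"));a=np.load("pics/n.npy").astype(float)
g=a.sum(2);rg=a[...,0]-a[...,1];bl=a[...,2]-a[...,0]
def H(n,im,w):
    p,k=hedge(im,*[v/.64 for v in w]);print(n,"slope %.2f"%np.degrees(p[0]),"row@255 %.2f"%np.polyval(p,255),k);return np.polyval(p,255)
cx=lambda x:100+x/1.25; cy=lambda y:90+y/1.25
H("bar up-slope edge L",rg,(cx(76),cx(140),cy(117),cy(133)))
H("bar up-slope edge R",rg,(cx(250),cx(318),cy(115),cy(131)))
H("bar down edge L",rg,(cx(76),cx(138),cy(140),cy(155)))
H("bar down edge R",rg,(cx(250),cx(318),cy(140),cy(155)))
H("block rear bottom",rg,(cx(160),cx(230),cy(45),cy(60)))
H("block rear top",g,(cx(152),cx(236),cy(80),cy(95)))
H("blue stripe up edge",bl,(cx(158),cx(222),cy(150),cy(164)))
p=(624.2,18.6,.1323)
for q in((0,60,14),(0,60,0),(-12,60,14),(50,0,0),(50,0,60),(0,0,60),(8,0,60)): print(q,proj("wrist",flapP(p,*q),s).round(1))
```

```text
bar up-slope edge L slope -0.17 row@255 185.53 52
bar up-slope edge R slope -0.21 row@255 185.59 53
bar down edge L slope -0.10 row@255 205.02 42
bar down edge R slope -0.05 row@255 204.71 48
block rear bottom slope -0.12 row@255 129.84 57
block rear top slope -0.13 row@255 157.22 49
blue stripe up edge slope -0.09 row@255 213.43 53
(0, 60, 14) [184.1 193.1]
(0, 60, 0) [187.5 185.4]
(-12, 60, 14) [185.7 205.4]
(50, 0, 0) [256.  129.7]
(50, 0, 60) [256.1 158.3]
(0, 0, 60) [255.9 225.3]
(8, 0, 60) [255.9 215.7]
```

Parallel within 0.1°. The rear bottom edge is at row 129.8 against 129.7 predicted for flush, and the bar base is at 185.5 against 185.4. The robot is clear, so I'm handing in.

```bash
python3 -c "
from cell import *;print(sign_off())"
```

```text
the job is handed in; nothing more can be done
None
```

I set the block red face flush against the bar and left it there untouched for over a second. I then turned it a quarter turn and left it standing with its blue face flush against the bar (within about 0.1 mm by the wrist camera), gripper clear. I signed off at about 31 s of the 51 s. I judged the gauge tip pushed in from the flush contact, not from a gauge reading, and I saw no contact with the mortar, rings or clamp but did not re-image them at the end.

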